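Weigh a reagent bottle on a two-pan balance with counterweights and the sliding rider

TASK

Weigh the brown bottle that stands on the left pan of the two-pan balance: stand as many of the steel weights from the wooden tray on the right pan as it takes to counter the bottle, then slide the rider along the front bar until the beam floats level by itself. The beam hangs on knife edges, so set the weights down and shift the stiff rider slowly and gently, let go of everything to see where the beam comes to rest, leave the bottle standing where it is, and disturb nothing else on the bench.

Things in the scene. Friction and masses are not known exactly. Their poses are not given: they have to be found in the camera images.
- balance: Two-pan balance, grey base 130 x 250 mm, fixed. Origin: centre of its underside; +x from the rider bar (front) to the dial (rear), +y to the left (bottle) pan, z up. The beam's pivot line runs along x, 75 mm above the origin. The pans stay horizontal, so it does not matter where on a pan a load stands. Whatever touches base, beam, pans or rider should stay below 8 N.
- pivot (a point): Middle of the beam's pivot line, 75 mm above the bench. The beam carries a pan 100 mm to the left and to the right and, 100 mm in front of this point (-x) and level with it, the flat rider bar, 7 mm thick, 13 mm high, 155 mm long along y. A black needle on the beam points up to a white dial, top 167 mm above the bench, 40 mm behind this point; middle mark = level.
- beam (a joint): Tilt of the beam, rad: 0 level, positive = right (weight) pan down, stops at -0.09 and +0.09. Let go, it rests after about 1.5 s. A surplus over 15 g on one side lays it on the stop; within that, 1 g on a pan or 1 mm of rider tilts it about 0.006 rad. Anything that touches rider, beam or pans holds the beam by friction, so back off to read it.
- rider (a joint): Rider position on the bar, m: 0 at the left end of the graduation (55 mm left of the pivot), growing to the right (-y of the balance), stops at -0.006 and 0.116; 1 mm counts as 1 g on the right pan. When level, bottle = weights + rider. Stiff, grease-damped slide: 2 N to start it, plus 1 N per 20 mm/s, so only a slow push stays gentle; it stays where left.
- rider_top (a point): Centre of the rider's top face, 33 mm above the top edge of the bar. The rider is a plain steel block, 21 mm (x) by 22 mm (y, along the bar), that straddles the bar and slides on it; it tilts with the beam. It can be nudged along the bar from either side.
- weight_pan_centre (a point): Centre of the floor of the right (weight) pan; 96 mm across the rim, rim 3.5 mm above the floor; 96 mm above the bench when level, 9 mm higher or lower on the stops.
- load_pan_centre (a point): Centre of the floor of the left (load) pan, same size, with the bottle.
- reagent_bottle: Brown glass bottle with black cap, 46 mm across, 98 mm high, standing on the left pan; origin: centre of its underside. Its mass is not known exactly: between 220 and 280 g, different each time.
- weight_tray: Shallow wooden tray, 50 x 174 mm, walls 9 mm high and 4 mm thick, three compartments in a row along its y, fixed; origin: centre of its underside. The three weights stand in it in any order.
- weight_100a: 100 g weight: upright steel cylinder 24 mm across and 24 mm high with a knob (14 mm across) on top, 38 mm in all; origin: centre of its underside. Grip by the body or the knob.
- weight_100b: Another 100 g weight, identical to weight_100a.
- weight_200: 200 g weight: the same shape, 30 mm across, body 31 mm high, 45 mm in all; origin: centre of its underside.
- forceps: Bystander: steel forceps, 132 mm long, lying right of the tray.
- steel_dish: Bystander: empty steel dish, 78 x 120 x 26 mm.
- timer: Bystander: white timer with black dial, 66 x 66 x 44 mm, left of the tray.
- cotton_jar: Bystander: white lidded jar, 68 mm across, 90 mm high, behind on the right.
- wash_bottle: Bystander: white wash bottle with red top, 187 mm high.
- pen_black: Bystander: pen, 134 mm long.
- marker_red: Bystander: marker, 124 mm long.

How it is judged:
On the way:
1. at least one weight stands upright on the right pan, let go (((horizontal distance between weight_100a and weight_pan_centre below 0.04 m and angle between weight_100a's own z axis and vertical below 0.12 rad and z of weight_100a in the frame of weight_pan_centre between -0.004 and 0.006 m and contact force between weight_100a and the fingers below 0.05 N) or (horizontal distance between weight_100b and weight_pan_centre below 0.04 m and angle between weight_100b's own z axis and vertical below 0.12 rad and z of weight_100b in the frame of weight_pan_centre between -0.004 and 0.006 m and contact force between weight_100b and the fingers below 0.05 N) or (horizontal distance between weight_200 and weight_pan_centre below 0.04 m and angle between weight_200's own z axis and vertical below 0.12 rad and z of weight_200 in the frame of weight_pan_centre between -0.004 and 0.006 m and contact force between weight_200 and the fingers below 0.05 N))), for 0.2 s.
At the end, for the whole second after the job is handed in: The beam floats level by itself within 0.02 rad and at rest (below 0.04 rad/s); the bottle stands upright on the left pan within 35 mm of its centre; at least one weight stands upright on the right pan within 40 mm of its centre, and every weight is either there or clear of the balance (value of joint beam between -0.02 and 0.02 rad and velocity of joint beam between -0.04 and 0.04 rad/s and horizontal distance between reagent_bottle and load_pan_centre below 0.035 m and angle between reagent_bottle's own z axis and vertical below 0.12 rad and z of reagent_bottle in the frame of load_pan_centre between -0.004 and 0.006 m and ((horizontal distance between weight_100a and weight_pan_centre below 0.04 m and angle between weight_100a's own z axis and vertical below 0.12 rad and z of weight_100a in the frame of weight_pan_centre between -0.004 and 0.006 m and contact force between weight_100a and the fingers below 0.05 N) or (horizontal distance between weight_100b and weight_pan_centre below 0.04 m and angle between weight_100b's own z axis and vertical below 0.12 rad and z of weight_100b in the frame of weight_pan_centre between -0.004 and 0.006 m and contact force between weight_100b and the fingers below 0.05 N) or (horizontal distance between weight_200 and weight_pan_centre below 0.04 m and angle between weight_200's own z axis and vertical below 0.12 rad and z of weight_200 in the frame of weight_pan_centre between -0.004 and 0.006 m and contact force between weight_200 and the fingers below 0.05 N)) and ((horizontal distance between weight_100a and weight_pan_centre below 0.04 m and angle between weight_100a's own z axis and vertical below 0.12 rad and z of weight_100a in the frame of weight_pan_centre between -0.004 and 0.006 m and contact force between weight_100a and the fingers below 0.05 N) or contact force between weight_100a and balance below 0.05 N) and ((horizontal distance between weight_100b and weight_pan_centre below 0.04 m and angle between weight_100b's own z axis and vertical below 0.12 rad and z of weight_100b in the frame of weight_pan_centre between -0.004 and 0.006 m and contact force between weight_100b and the fingers below 0.05 N) or contact force between weight_100b and balance below 0.05 N) and ((horizontal distance between weight_200 and weight_pan_centre below 0.04 m and angle between weight_200's own z axis and vertical below 0.12 rad and z of weight_200 in the frame of weight_pan_centre between -0.004 and 0.006 m and contact force between weight_200 and the fingers below 0.05 N) or contact force between weight_200 and balance below 0.05 N)); the robot touches nothing.
It fails at once if the robot presses, pushes or squeezes the balance (base, beam, pans, rider) with more than 8 N (contact force between any of the fingers, the arm and balance above 8 N).
It fails at once if a weight is pressed or dropped on the balance with more than 8 N (contact force between any of weight_100a, weight_100b, weight_200 and balance above 8 N).
It fails at once if the bottle is moved about on its pan or knocked over (horizontal distance between reagent_bottle and load_pan_centre above 0.04 m or angle between reagent_bottle's own z axis and vertical above 0.25 rad).
It fails at once if a bystander is moved by more than 30 mm (distance of any of forceps, steel_dish, timer, cotton_jar, wash_bottle, pen_black, marker_red from where it was at the start of the episode above 0.03 m).
It also fails if it takes over 64 s, if anything falls off the work surface, if the arm or the gripper's body presses on something with over 40 N, if the wrist force passes 120 N, or if a joint passes its speed limit or range.

ROBOT

A 6-joint arm with a two-finger parallel gripper is mounted at the origin on a cart in front of the work surface, level with it; the furniture and walls round the work are solid. World frame = base frame: x ahead of the robot, y to its left, z up, the work surface at z = 0. Lengths are in m, angles in rad, forces in N, time in s.
With the tool pointing down it reaches from about 0.375 to 0.9 m from the base axis. Payload 3.1 kg.
Tool frame: the origin (TCP) lies midway between the tips of the shut fingers; the grasp point (between the pads) lies 19 mm behind it (robot.grip_point_offset is the distance from the TCP to the grasp point, in m); z points along the fingers, y is the direction in which the jaws open and shut (so a half turn about z gives the same grasp; the last joint's range is limited). The gripper opens to 87 mm and grips with 3 to 60 N. Pads are 19 mm wide; open, the fingers measure 117 mm over their backs; the gripper's body (75 mm by 190 mm) begins 51 mm behind the grasp point.
Start: joints at [1.067, 0.527, 1.433, -0, 1.181, -0.178], TCP at [0.2, 0.592, 0.223] pointing down, gripper open.
Joint ranges: [-3.08, 3.08], [-0.75, 2.2], [0.22, 2.44], [-1.43, 4.57], [0, 2.65], [-2.85, 2.85]. Speed limits (rad/s): [2.79, 2.79, 3.14, 3.14, 3.14, 3.14].

INTERFACE

Orientations are given as a 3x3 rotation matrix whose columns are the frame's x, y, z axes.
In Python, from workcell import robot gives the robot as it stands.
- The arm moves only by the shell command python3 -m creep 'ROWS' [FORCE]. ROWS is JSON, a list of rows, each an object with "jaw": the closure in counts, from 0 (fully open) to 255 (shut); "slide": the shift along the tool's x, y, z in mm, a list of three; "rot": the turn, a rotation vector about the tool's x, y, z in rad, a list of three. A call has 1 to 8 rows; each row shifts and turns the pose as measured when the row begins, along the tool's axes as they then stand; what a row does not reach is not made up. A row lasts 1/12 s, in which the tool goes at most 41.7 mm and 7.16 degrees, less where a joint would pass 70% of its speed; a pose out of reach is approached as far as the arm can. A call is refused whole if a number of a shift passes 41.7 or a number of a turn 0.125, either way. A call with a gripper value outside its range is refused whole. The fingers move at their own pace and stop on an object; FORCE is the grip in N (left out, the last holds). Time passes only in rows, so rows that do not move let the fingers close. It gives the time, the measured TCP pose, the force and the opening at its end, in the units of the state.
- robot.observe(): the state, without advancing time (a new reading comes with each control period).
- robot.camera(name): name is "scene" or "top"; returns the picture (400x640x3 uint8, red, green, blue); there is no depth.
- robot.get_calibration(name): a dict with "fov_y" (degrees; the focal length in pixels is half the picture's height over the tangent of half this angle, whatever the lens; pixels are square), "cx", "cy" (the principal point, pixels), "k1" (the pictures are not rectified: a ray, as slopes to the right and down, at radius r is drawn at 1 + k1 r^2 times it, then the intrinsics apply), "rvec" (rotation vector, rad) and "tvec" (3), from world to camera coordinates, as OpenCV has them. Camera axes: x right, y down, z forward; pixel columns grow to the right and rows downward; lengths in m; the calibration is good to about 2 mm. A picture is of the moment at which its call begins. get_calibration takes no time and is no camera call.
- robot.hand_in(): hands the job in, once; it reports no verdict.
Trained networks look in the newest picture that a camera, given by its name, has taken for a name from the list of things; names that differ only in an ending like _2 or _b are one class to them, and where a whole thing is asked for, a point or a joint stands for the part that bears it (a point fixed in the world has none). Each returns a list of dicts, best first, with "confidence" (0 to 1); they miss things now and then, are a little off and sometimes report something else, mostly with a low value. They report only what shows in the picture. A call takes as long as a camera call.
- robot.trace(thing, camera): "region" (400x640 bool, what is visible of it) and "box" ([left, top, width, height] in pixels, round what is visible of it).
The state is a dict: "clock": time; "joint_pos": joint angles; "qvel": joint speeds; "joint_efforts": joint torques, N m; "tcp_pos": TCP position; "eef_rot": TCP orientation; "ft_force": force on the tool from outside, world axes, zero at the start; "ft_torque": the same for the moment, N m; "grip_width": finger opening in m.
Only numpy, scipy, OpenCV 4.12 (cv2) and the standard library are available. Lean on these libraries where they do the work, as an engineer would, in place of code of your own. Each camera call takes 0.05 s, during which the arm holds its last target.

## Working session

There is one attempt and no reset: what is moved stays moved. The work goes in short steps, Python scripts to look and compute and a shell command to move; the robot and the scene stay as the last step left them, time stands still between calls to the robot, and variables do not carry over. Pictures are saved under pics/ and viewed, and the job is handed in when it is done.

```bash
ls -la; mkdir -p pics
python3 - <<'E'
from workcell import robot
import cv2
print(robot.observe())
for n in("scene","top"):
    im=robot.camera(n); cv2.imwrite(f"pics/{n}0.png",cv2.cvtColor(im,cv2.COLOR_RGB2BGR))
    print(n,robot.get_calibration(n))
print(robot.grip_point_offset)
E
```

```text
total 12
drwxr-xr-x  3 agent agent 4096 Dec  7 15:47 .
drwxr-xr-x 23 root  root  4096 Dec  7 15:47 ..
drwxr-xr-x  2 agent agent 4096 Dec  7 15:47 pics
{'clock': 0.0, 'joint_pos': array([ 1.06650696e+00,  5.28468299e-01,  1.43392008e+00, -3.81571378e-05,
        1.18136945e+00, -1.78502466e-01]), 'qvel': array([ 7.49299842e-04, -2.63079012e-04,  1.38553196e-03, -3.76690240e-04,
        2.91828563e-04,  4.09070195e-05]), 'joint_efforts': array([ 4.80069248e-04, -4.40052903e+01, -1.76587987e+01,  6.33714627e-02,
        5.82170917e-02, -1.47554606e-04]), 'tcp_pos': array([0.19965578, 0.59147372, 0.22156466]), 'eef_rot': array([[-9.47403639e-01,  3.20039549e-01, -1.01527166e-03],
       [ 3.20040969e-01,  9.47401773e-01, -1.91270035e-03],
       [ 3.49730414e-04, -2.13702780e-03, -9.99997655e-01]]), 'ft_force': array([-0.02167865,  0.95326775, -0.05719593]), 'ft_torque': array([-0.06094881, -0.00427084,  0.02565451]), 'grip_width': 0.08681307342660552}
scene {'fov_y': 56.34905615507451, 'cx': 315.3162697008352, 'cy': 201.70872279922008, 'k1': 0.011944404113844032, 'rvec': array([ 2.07177618, -0.75348347,  0.4146536 ]), 'tvec': array([-0.29255477,  0.38314675,  0.67603194])}
top {'fov_y': 47.584515013762214, 'cx': 323.8447156980433, 'cy': 201.4211637584178, 'k1': 0.011961773379852499, 'rvec': array([ 2.13504776, -2.17548544,  0.08816553]), 'tvec': array([0.2508045 , 0.53903441, 1.55291267])}
0.0187
```

View pics/scene0.png

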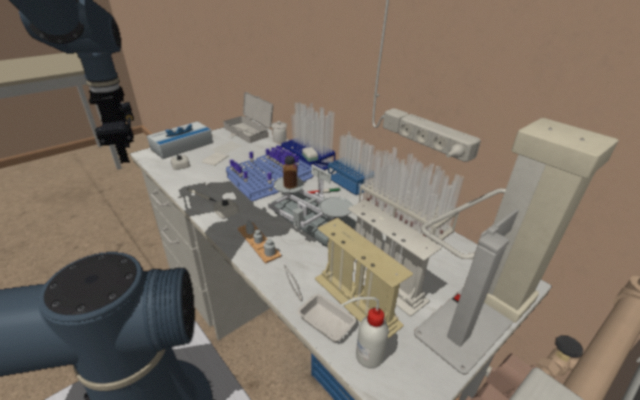

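View pics/top0.png

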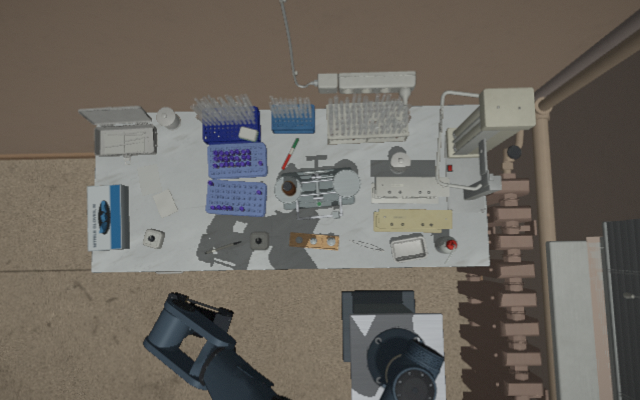

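The top view shows the balance at about (318,185), with the bottle on its left pan at (289,188), the right pan at (346,182) and the tray at (314,241). Next I trace the parts and zoom in.

```bash
cat > h.py <<'E'
from workcell import robot
import cv2, numpy as np
def cal(n):
    c=robot.get_calibration(n); f=200/np.tan(np.radians(c['fov_y'])/2)
    R=cv2.Rodrigues(np.array(c['rvec']))[0]; t=np.array(c['tvec'])
    K=np.array([[f,0,c['cx']],[0,f,c['cy']],[0,0,1]]); d=np.array([c['k1'],0,0,0.])
    return K,d,R,t
def ray(n,p):
    K,d,R,t=cal(n)
    u=cv2.undistortPoints(np.array([[p]],float),K,d)[0,0]
    D=R.T@np.array([u[0],u[1],1.]); return -R.T@t,D
def onz(n,p,z):
    C,D=ray(n,p); return C+D*(z-C[2])/D[2]
def tri(p1,p2):
    C1,D1=ray("scene",p1);C2,D2=ray("top",p2)
    A=np.stack([D1,-D2],1); s=np.linalg.lstsq(A,C2-C1,rcond=None)[0]
    a=C1+s[0]*D1;b=C2+s[1]*D2; return (a+b)/2,np.linalg.norm(a-b)
def proj(n,X):
    K,d,R,t=cal(n); return cv2.projectPoints(np.atleast_2d(np.array(X,float)),cv2.Rodrigues(R)[0],t,K,d)[0][:,0]
def shot(n,name,roi=None,s=1):
    im=robot.camera(n)
    save(im,name,roi,s); return im
def save(im,name,roi=None,s=1):
    if roi: x,y,w,h=roi; im=im[y:y+h,x:x+w]
    im=cv2.resize(im,None,fx=s,fy=s,interpolation=cv2.INTER_CUBIC)
    cv2.imwrite(f"pics/{name}.png",cv2.cvtColor(im,cv2.COLOR_RGB2BGR))
E
python3 - <<'E'
from h import *
t=robot.camera("top"); s=robot.camera("scene")
save(t,"topz",(250,140,150,112),5); save(s,"scz",(210,130,150,140),4)
for n in ("top","scene"):
    for th in ("balance","weight_tray","weight_100a","weight_200","rider","beam","reagent_bottle","weight_pan_centre"):
        for r in robot.trace(th,n)[:3]:
            ys,xs=np.nonzero(r['region']); print(n,th,round(r['confidence'],2),r['box'],len(xs),xs.mean().round(1),ys.mean().round(1))
print(robot.observe()['clock'])
E
```

```text
top balance 0.68 [272.4, 166.2, 85.5, 55.0] 2894 319.1 189.3
top weight_tray 0.97 [288.8, 233.3, 51.9, 16.6] 543 313.1 241.5
top weight_tray 0.29 [281.5, 137.5, 18.5, 30.9] 106 289.4 153.7
top weight_200 0.42 [326.7, 235.3, 9.6, 10.3] 50 330.5 241.4
top rider 0.52 [329.9, 210.1, 8.8, 11.0] 51 335.3 214.4
top beam 0.76 [271.7, 169.7, 90.2, 49.5] 1517 320.4 189.5
top reagent_bottle 0.52 [280.5, 182.3, 15.9, 13.1] 148 288.0 188.3
top weight_pan_centre 0.59 [332.1, 168.8, 28.4, 29.8] 613 345.7 183.6
scene balance 0.68 [269.1, 167.1, 88.2, 78.3] 2726 311.0 207.7
scene balance 0.6 [261.3, 237.6, 13.8, 15.3] 168 269.2 247.3
scene weight_tray 0.94 [236.8, 221.3, 44.6, 41.2] 458 258.6 245.0
scene weight_200 0.56 [262.2, 239.1, 13.0, 16.0] 162 269.0 247.4
scene rider 0.59 [294.7, 209.2, 6.5, 17.5] 149 298.2 216.7
scene beam 0.56 [266.2, 176.7, 88.1, 53.1] 1514 311.0 204.2
scene reagent_bottle 0.57 [281.7, 156.6, 17.9, 32.1] 430 289.8 173.0
scene reagent_bottle 0.53 [347.7, 294.9, 39.9, 74.3] 1565 371.9 337.2
scene weight_pan_centre 0.76 [319.2, 197.2, 32.8, 23.7] 551 335.6 206.4
1.0
```

View pics/topz.png

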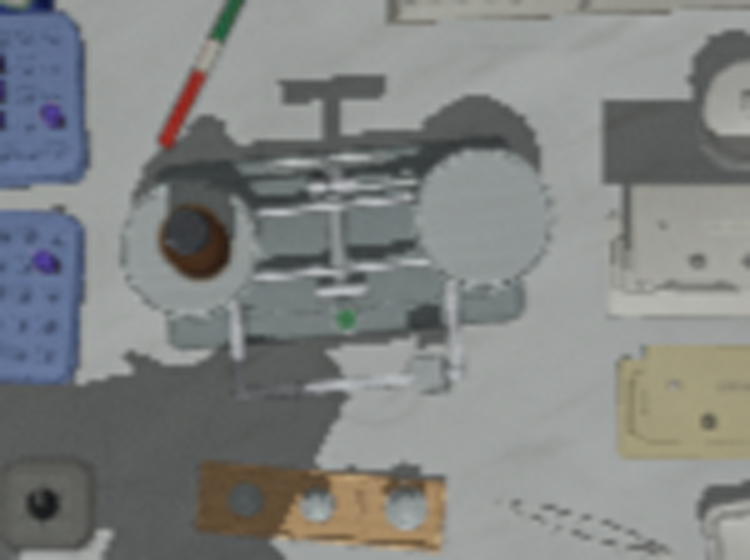

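View pics/scz.png

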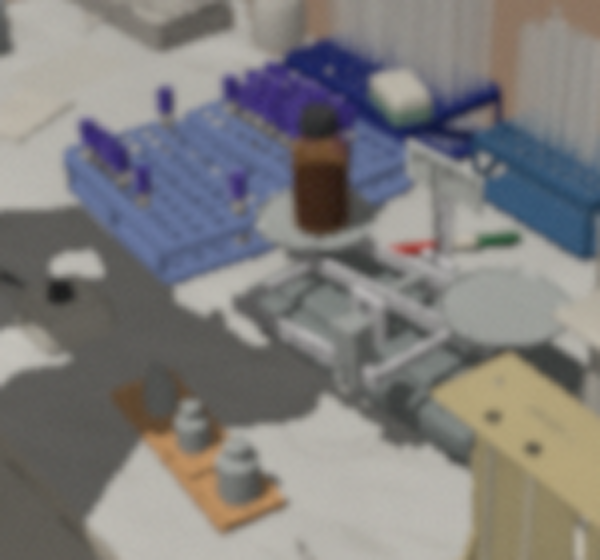

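The top zoom shows three weights in the tray: two 100s at about (299,239) and (313,241), and the 200 at (331,241) on the right. The rider is at (336,215), right of the middle of its bar, and the beam rests left (bottle) side down. Now the balance pose.

Run:
```python
from h import *
np.set_printoptions(precision=4,suppress=True)
R=onz("top",(346.6,183.8),.1085); L=onz("top",(288.2,189.0),.0905)
print("Rpan",R,"Lpan",L,np.linalg.norm((R-L)[:2]))
m=(R+L)/2; d=L-R; yaw=np.arctan2(-d[0],d[1]); print("piv",m,"yaw",yaw)
for nm,p,z in (("r200",(331.2,241.2),.049),("rider",(335.9,214.5),.118)):
    print(nm,onz("top",p,z))
# trays
for p in [(289.5,232.3),(339.5,236),(338.5,249.5),(289,245.8)]: print(onz("top",p,.009))
for n in("top","scene"):
    r=robot.trace("weight_200",n)
    for a in r[:3]: print(n,a['box'],a['confidence'])
X=np.array([m[0],m[1],0]);c,s=np.cos(yaw),np.sin(yaw);Rz=np.array([[c,-s,0],[s,c,0],[0,0,1]])
pts=[(0,100,.09),(0,-100,.109),(0,0,.075),(-.1,.0775,.07),(-.1,-.0775,.0885),(.04,0,.167),(.065,.125,.03),(.065,-.125,.03),(-.065,.125,.03),(-.065,-.125,.03)]
pts=[(0,.1,.09),(0,-.1,.109)]+pts[2:]
W=[X+Rz@np.array(p) for p in pts]
for n,roi,sc in(("top",(250,140,150,112),5),("scene",(210,130,150,140),4)):
    im=robot.camera(n);x,y,w,h=roi
    z=cv2.resize(im[y:y+h,x:x+w],None,fx=sc,fy=sc,interpolation=cv2.INTER_CUBIC)
    for q in proj(n,W): cv2.circle(z,tuple(np.int32(((q+.5-[x,y])*sc).round())),3,(255,0,0),-1)
    cv2.imwrite(f"pics/ov_{n}.png",z[:,:,::-1])
```

```text
Rpan [0.593  0.162  0.1085] Lpan [0.582  0.359  0.0905] 0.197324281003267
piv [0.5875 0.2605 0.0995] yaw 0.05561979374920051
r200 [0.4045 0.2175 0.049 ]
rider [0.4904 0.1997 0.118 ]
[0.4391 0.3642 0.009 ]
[0.4229 0.1883 0.009 ]
[0.3758 0.1928 0.009 ]
[0.3918 0.3663 0.009 ]
top [326.7, 235.3, 9.6, 10.3] 0.42
scene [262.2, 239.1, 13.0, 16.0] 0.56
```

View pics/ov_top.png

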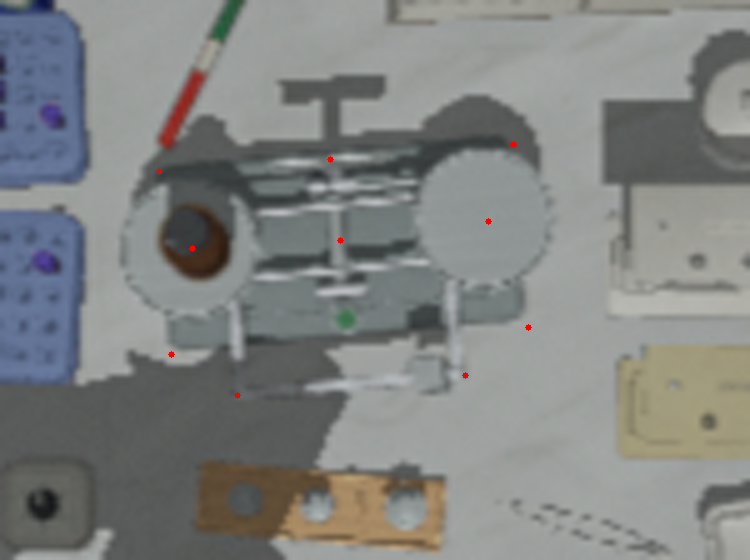

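View pics/ov_scene.png

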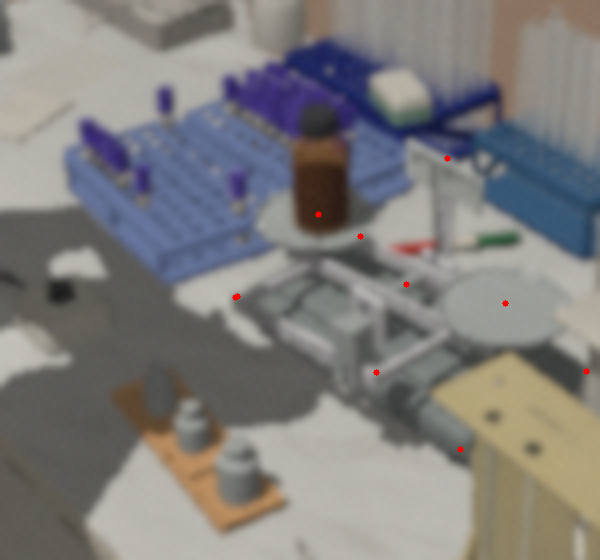

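The overlay fits to within about 1 px. A half-pixel zoom offset shifts the estimates by about 1.3 mm, so I refine the 200 g weight and the rider by projecting models into both views.

```bash
cat > ov.py <<'E'
from h import *
def circ(c,r,z,n=24):
    a=np.linspace(0,2*np.pi,n,endpoint=False); return [(c[0]+r*np.cos(t),c[1]+r*np.sin(t),z) for t in a]
def overlay(im,n,name,roi,s,sets):
    x,y,w,h=roi; z=cv2.resize(im[y:y+h,x:x+w],None,fx=s,fy=s,interpolation=cv2.INTER_CUBIC)
    cols=[(255,0,0),(0,255,0),(255,255,0),(0,255,255)]
    for i,S in enumerate(sets):
        for q in proj(n,S): cv2.circle(z,tuple(np.int32(((q+.5-[x,y])*s).round())),1,cols[i%4],-1)
    return z
PIV=np.array([.5888,.2618]); YAW=.057
def B(p):
    c,s=np.cos(YAW),np.sin(YAW); return (PIV[0]+c*p[0]-s*p[1],PIV[1]+s*p[0]+c*p[1],p[2])
def beampt(p,th):  # p in beam frame rel pivot (x,y,z-up), th tilt: right down
    c,s=np.cos(th),np.sin(th); y=c*p[1]-s*p[2]; z=s*p[1]+c*p[2]
    return B((p[0],y,.075+z))
def rider(r,th):
    y=.055-r; return [beampt((-.1+dx,y+dy,dz),th) for dz in(.0395,.0065) for dx in(-.0105,0,.0105) for dy in(-.011,0,.011)]
E
python3 - <<'E'
from ov import *
t=robot.camera("top"); s=robot.camera("scene")
np.save("t0.npy",t);np.save("s0.npy",s)
c=(.4058,.2188);zb=.004
W=[circ(c,.015,zb),circ(c,.015,zb+.031),circ(c,.007,zb+.045)]
Rr=[rider(.11,-.09)]
a=overlay(t,"top","",(318,228,26,26),15,W);b=overlay(s,"scene","",(250,230,26,35),11,W)
c1=overlay(t,"top","",(318,200,30,26),15,Rr);d=overlay(s,"scene","",(280,200,30,35),11,Rr)
def pad(z):
    o=np.zeros((390,390,3),np.uint8);h,w=z.shape[:2];h=min(h,390);w=min(w,390);o[:h,:w]=z[:h,:w];return o
cv2.imwrite("pics/cl1.png",np.hstack([pad(a),pad(b)])[:,:,::-1]);cv2.imwrite("pics/cl2.png",np.hstack([pad(c1),pad(d)])[:,:,::-1])
E
```

```text
(no output)
```

View pics/cl1.png

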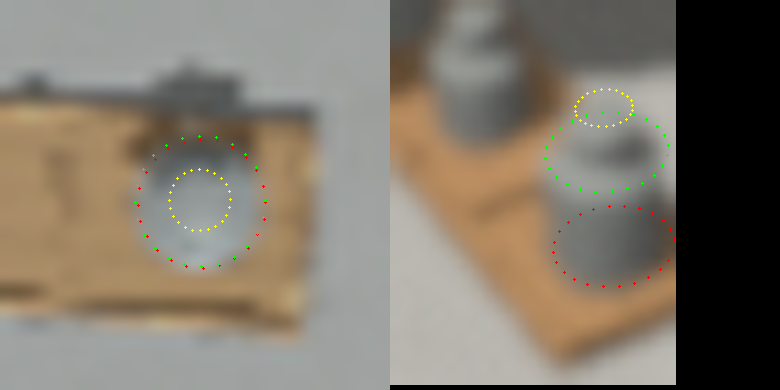

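View pics/cl2.png

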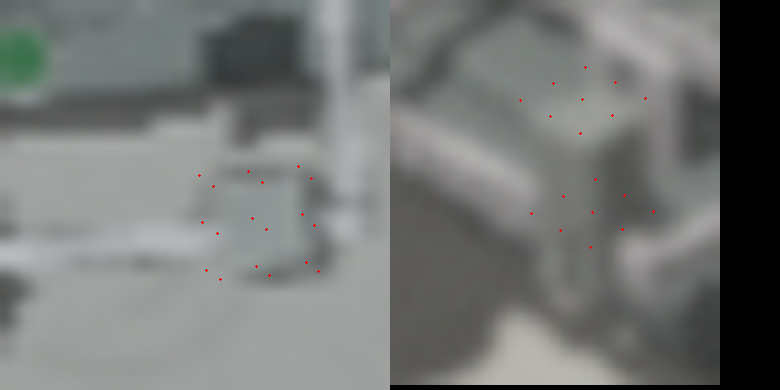

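Both models fit to about 1–2 mm: the 200 g weight is at (.406,.219) and the rider reads about 0.112. Starting the approach with the jaws partly closed.

```bash
cat > d.py <<'E'
import sys
from ov import *
def delta(x,y,z,yawy=None):
    o=robot.observe();R=np.array(o['eef_rot']);p=np.array(o['tcp_pos'])
    d=R.T@(np.array([x,y,z])-p)*1000
    print("t",round(o['clock'],2),"tcp",p.round(4),"need slide",d.round(1),"w",round(o['grip_width']*1000,1),"F",np.array(o['ft_force']).round(2))
    if yawy is not None:
        # want tool z=down, tool y=(-sin a,cos a)
        a=yawy; Y=np.array([-np.sin(a),np.cos(a),0]);Z=np.array([0,0,-1.]);X=np.cross(Y,Z)
        T=np.stack([X,Y,Z],1); print("rot",cv2.Rodrigues(R.T@T)[0].ravel().round(3))
if __name__=="__main__":
    delta(*map(float,sys.argv[1:]))
E
python3 -m creep '[{"jaw":120,"slide":[-25,-25,0],"rot":[0,0,-0.117]},{"jaw":120,"slide":[-25,-25,0],"rot":[0,0,-0.117]}]' 20; python3 d.py .4058 .2188 .15 -.092
```

```text
clock: 1.47
tcp_pos: [0.2331, 0.5351, 0.2224]
eef_rot: [[-0.997, 0.078, 0.001], [0.078, 0.997, 0.006], [-0.0, 0.006, -1.0]]
ft_force: [0.8, -0.3, -0.2]
grip_width: 0.0801
t 1.47 tcp [0.2331 0.5351 0.2224] need slide [-196.8 -302.3   70.6] w 80.1 F [ 0.82 -0.33 -0.18]
rot [0.006 0.    0.014]
```

```bash
python3 -m creep '[{"jaw":120,"slide":[-22,-34,0],"rot":[0.006,0,0.014]},{"jaw":120,"slide":[-22,-34,0],"rot":[0,0,0]},{"jaw":120,"slide":[-22,-34,4],"rot":[0,0,0]},{"jaw":120,"slide":[-22,-34,8],"rot":[0,0,0]},{"jaw":120,"slide":[-22,-34,10],"rot":[0,0,0]},{"jaw":120,"slide":[-22,-34,10],"rot":[0,0,0]},{"jaw":120,"slide":[-22,-34,10],"rot":[0,0,0]},{"jaw":120,"slide":[-22,-34,10],"rot":[0,0,0]}]'; python3 d.py .4058 .2188 .10 -.092
```

```text
clock: 2.13
tcp_pos: [0.3901, 0.2476, 0.1738]
eef_rot: [[-0.997, 0.078, 0.013], [0.078, 0.997, 0.009], [-0.012, 0.01, -1.0]]
ft_force: [0.5, 1.1, -0.9]
grip_width: 0.0462
t 2.13 tcp [0.3901 0.2476 0.1738] need slide [-17.  -28.2  73.7] w 46.2 F [ 0.52  1.11 -0.91]
rot [0.01  0.012 0.014]
```

```bash
python3 -m creep '[{"jaw":120,"slide":[-17,-28,20],"rot":[0.01,0.012,0.014]},{"jaw":120,"slide":[0,0,27],"rot":[0,0,0]},{"jaw":120,"slide":[0,0,15],"rot":[0,0,0]},{"jaw":120,"slide":[0,0,0],"rot":[0,0,0]}]'; python3 d.py .4053 .2188 .017 -.092
python3 - <<'E'
from ov import *
shot("scene","g1",(200,180,120,100),6)
E
```

```text
clock: 2.47
tcp_pos: [0.4135, 0.2098, 0.1104]
eef_rot: [[-0.994, 0.106, 0.008], [0.106, 0.994, -0.0], [-0.008, 0.0, -1.0]]
ft_force: [0.2, -0.0, 0.1]
grip_width: 0.0461
t 2.47 tcp [0.4135 0.2098 0.1104] need slide [ 9.9  8.1 93.3] w 46.1 F [ 0.16 -0.01  0.08]
rot [ 0.     0.008 -0.014]
```

View pics/g1.png

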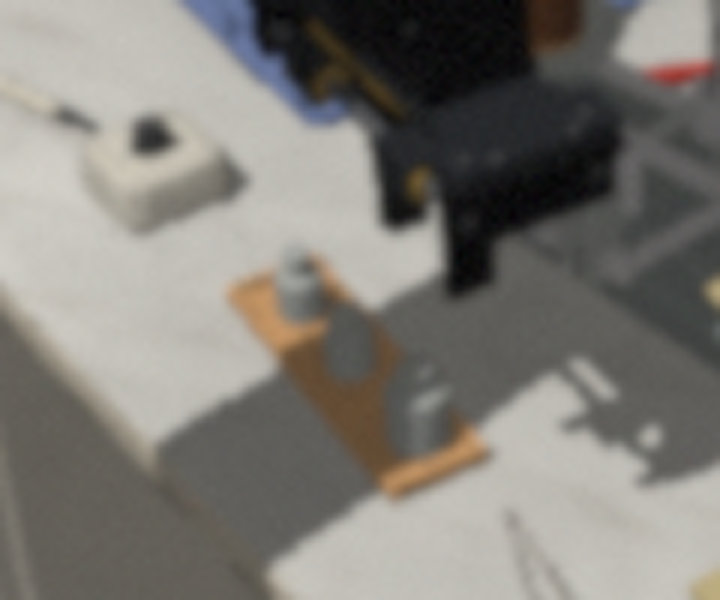

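The scene view shows the jaws open above the tray, up and behind the 200 g weight at about (270,247). The tool overshot while it was still moving, so I correct that and then descend.

```bash
python3 -m creep '[{"jaw":120,"slide":[10,8,15],"rot":[0,0.008,-0.014]},{"jaw":120,"slide":[0,0,15],"rot":[0,0,0]},{"jaw":120,"slide":[0,0,10],"rot":[0,0,0]},{"jaw":120,"slide":[0,0,0],"rot":[0,0,0]}]'; python3 d.py .4053 .2188 .017 -.092
```

```text
clock: 2.85
tcp_pos: [0.4074, 0.222, 0.074]
eef_rot: [[-0.996, 0.088, 0.009], [0.088, 0.996, 0.003], [-0.008, 0.004, -1.0]]
ft_force: [-0.5, 0.3, -0.3]
grip_width: 0.0463
t 2.85 tcp [0.4074 0.222  0.074 ] need slide [ 2.3 -3.6 57. ] w 46.3 F [-0.46  0.29 -0.28]
rot [0.004 0.008 0.004]
```

```bash
python3 -m creep '[{"jaw":120,"slide":[1.5,-3,12],"rot":[0.004,0.008,0.004]},{"jaw":120,"slide":[0,0,14],"rot":[0,0,0]},{"jaw":120,"slide":[0,0,12],"rot":[0,0,0]},{"jaw":120,"slide":[0,0,6],"rot":[0,0,0]},{"jaw":120,"slide":[0,0,0],"rot":[0,0,0]}]'; python3 d.py .4053 .2188 .017 -.092;  python3 - <<'E'
from ov import *
shot("scene","g2",(230,200,70,60),10)
E
```

```text
clock: 3.27
tcp_pos: [0.41, 0.2234, 0.0349]
eef_rot: [[-0.996, 0.086, 0.012], [0.086, 0.996, 0.003], [-0.012, 0.004, -1.0]]
ft_force: [-0.2, 0.2, -0.1]
grip_width: 0.0462
t 3.27 tcp [0.41   0.2234 0.0349] need slide [ 4.5 -5.1 17.8] w 46.2 F [-0.2   0.2  -0.06]
rot [0.004 0.012 0.006]
```

View pics/g2.png

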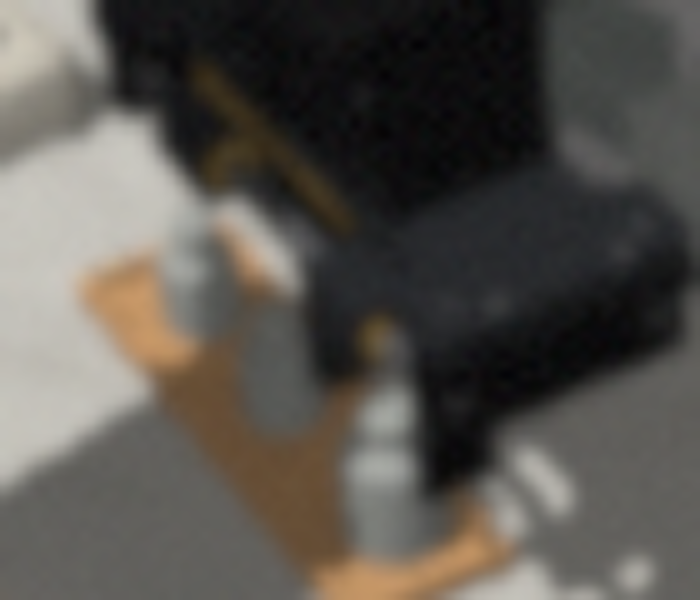

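The fingers straddle the weight at about (268,247) and sit slightly behind it, as the numbers say. I correct sideways, then lower.

```bash
python3 -m creep '[{"jaw":120,"slide":[5,-5,0],"rot":[0.004,0.012,0.006]},{"jaw":120,"slide":[0,-1,4],"rot":[0,0,0]},{"jaw":120,"slide":[0,-1,7],"rot":[0,0,0]},{"jaw":120,"slide":[0,0,4],"rot":[0,0,0]},{"jaw":120,"slide":[0,0,0],"rot":[0,0,0]}]'; python3 d.py .4053 .2188 .017 -.092
```

```text
clock: 3.73
tcp_pos: [0.4061, 0.2173, 0.0223]
eef_rot: [[-0.996, 0.092, 0.006], [0.092, 0.996, 0.002], [-0.006, 0.003, -1.0]]
ft_force: [-0.0, -0.2, -0.5]
grip_width: 0.0462
t 3.73 tcp [0.4061 0.2173 0.0223] need slide [1.  1.4 5.3] w 46.2 F [-0.04 -0.22 -0.54]
rot [0.003 0.006 0.   ]
```

```bash
python3 -m creep '[{"jaw":120,"slide":[1,1.5,5],"rot":[0.003,0.006,0]},{"jaw":255,"slide":[0,0,0],"rot":[0,0,0]},{"jaw":255,"slide":[0,0,0],"rot":[0,0,0]},{"jaw":255,"slide":[0,0,0],"rot":[0,0,0]},{"jaw":255,"slide":[0,0,0],"rot":[0,0,0]},{"jaw":255,"slide":[0,0,0],"rot":[0,0,0]}]' 15; python3 d.py .4053 .2188 .017 -.092
```

```text
clock: 4.23
tcp_pos: [0.4051, 0.2188, 0.0162]
eef_rot: [[-0.996, 0.092, -0.002], [0.092, 0.996, -0.001], [0.002, -0.001, -1.0]]
ft_force: [0.7, -0.4, -0.6]
grip_width: 0.0293
t 4.23 tcp [0.4051 0.2188 0.0162] need slide [-0.2 -0.  -0.8] w 29.3 F [ 0.65 -0.43 -0.6 ]
rot [-0.001 -0.002  0.   ]
```

The weight is gripped at 29.3 mm. I lift it straight up and carry it over the right pan.

```bash
python3 -m creep '[{"jaw":255,"slide":[0,0,-12],"rot":[0,0,0]},{"jaw":255,"slide":[0,0,-22],"rot":[0,0,0]},{"jaw":255,"slide":[0,0,-30],"rot":[0,0,0]},{"jaw":255,"slide":[0,0,-30],"rot":[0,0,0]},{"jaw":255,"slide":[-2,-3,-25],"rot":[0,0,0]},{"jaw":255,"slide":[-10,-3,-20],"rot":[0,0,0]},{"jaw":255,"slide":[-15,-5,0],"rot":[0,0,0]},{"jaw":255,"slide":[-15,-5,0],"rot":[0,0,0]}]'
python3 - <<'E'
from ov import *
from d import delta
p=B((0,-.1,0)); print(p); delta(p[0],p[1],.150,-.06)
E
```

```text
clock: 4.9
tcp_pos: [0.4403, 0.1985, 0.1582]
eef_rot: [[-0.996, 0.089, -0.015], [0.089, 0.996, -0.004], [0.014, -0.005, -1.0]]
ft_force: [0.9, 0.6, -2.2]
grip_width: 0.0294
(np.float64(0.5944969139513713), np.float64(0.1619624060214256), 0)
t 4.9 tcp [0.4403 0.1985 0.1582] need slide [-157.   -22.7    6.1] w 29.4 F [ 0.91  0.6  -2.17]
rot [-0.005 -0.014 -0.029]
```

```bash
python3 -m creep '[{"jaw":255,"slide":[-22,-3,-6],"rot":[-0.005,-0.014,-0.029]},{"jaw":255,"slide":[-28,-4,-2],"rot":[0,0,0]},{"jaw":255,"slide":[-28,-4,0],"rot":[0,0,0]},{"jaw":255,"slide":[-26,-4,0],"rot":[0,0,0]},{"jaw":255,"slide":[-18,-3,0],"rot":[0,0,0]},{"jaw":255,"slide":[-10,0,0],"rot":[0,0,0]},{"jaw":255,"slide":[-4,0,0],"rot":[0,0,0]},{"jaw":255,"slide":[0,0,0],"rot":[0,0,0]}]'; python3 d.py .5945 .162 .150 -.06
```

```text
clock: 5.57
tcp_pos: [0.583, 0.1644, 0.1547]
eef_rot: [[-0.998, 0.062, -0.008], [0.062, 0.998, -0.002], [0.008, -0.003, -1.0]]
ft_force: [-0.7, 0.5, -2.9]
grip_width: 0.0294
t 5.57 tcp [0.583  0.1644 0.1547] need slide [-11.6  -1.6   4.6] w 29.4 F [-0.69  0.48 -2.89]
rot [-0.003 -0.008 -0.002]
```

```bash
python3 -m creep '[{"jaw":255,"slide":[-11,-1.5,0],"rot":[-0.003,-0.008,-0.002]},{"jaw":255,"slide":[-1,0,0],"rot":[0,0,0]},{"jaw":255,"slide":[0,0,0],"rot":[0,0,0]}]'; python3 d.py .5945 .162 .12 -.06;  python3 - <<'E'
from ov import *
shot("scene","g3",(260,150,110,90),7)
E
```

```text
clock: 5.82
tcp_pos: [0.5927, 0.1616, 0.1515]
eef_rot: [[-0.998, 0.06, -0.007], [0.06, 0.998, 0.0], [0.007, -0.0, -1.0]]
ft_force: [-0.6, 0.7, -1.6]
grip_width: 0.0296
t 5.82 tcp [0.5927 0.1616 0.1515] need slide [-2.   0.6 31.4] w 29.6 F [-0.61  0.68 -1.57]
rot [-0.    -0.007 -0.   ]
```

View pics/g3.png

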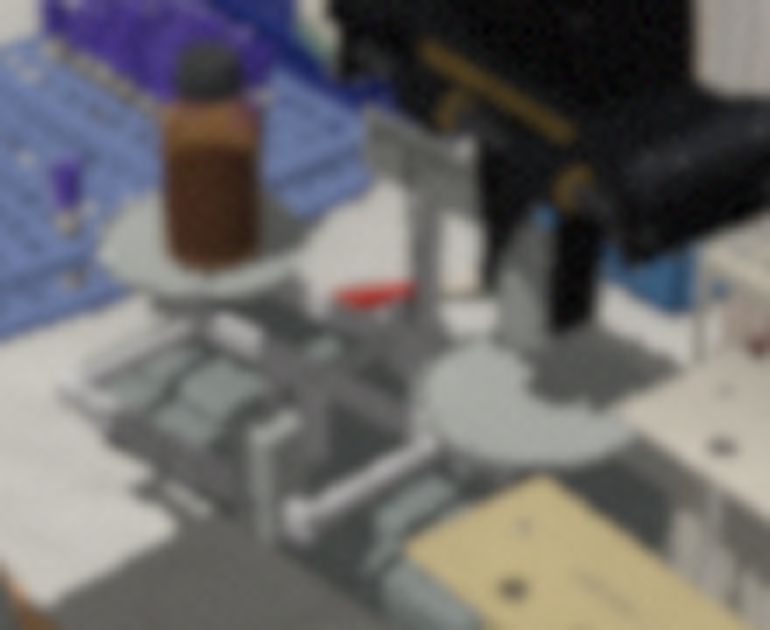

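The weight hangs above the pan centre at (335,199), with the rider at (297,217). I lower it quickly at first, then slowly.

```bash
python3 -m creep '[{"jaw":255,"slide":[-1,0.5,6],"rot":[0,-0.007,0]},{"jaw":255,"slide":[-1,0,7],"rot":[0,0,0]},{"jaw":255,"slide":[0,0,5],"rot":[0,0,0]},{"jaw":255,"slide":[0,0,3],"rot":[0,0,0]},{"jaw":255,"slide":[0,0,2],"rot":[0,0,0]},{"jaw":255,"slide":[0,0,0],"rot":[0,0,0]}]'; python3 d.py .5945 .162 .117 -.06
```

```text
clock: 6.37
tcp_pos: [0.5923, 0.1631, 0.1263]
eef_rot: [[-0.998, 0.058, -0.0], [0.058, 0.998, -0.0], [0.0, -0.0, -1.0]]
ft_force: [-1.2, 0.2, -2.5]
grip_width: 0.0298
t 6.37 tcp [0.5923 0.1631 0.1263] need slide [-2.3 -0.9  9.3] w 29.8 F [-1.24  0.23 -2.47]
rot [-0.    -0.     0.002]
```

```bash
python3 -m creep '[{"jaw":255,"slide":[0,0,3],"rot":[0,0,0]},{"jaw":255,"slide":[0,0,3],"rot":[0,0,0]},{"jaw":255,"slide":[0,0,0],"rot":[0,0,0]}]'; python3 d.py .5945 .162 .117 -.06
```

```text
clock: 6.62
tcp_pos: [0.5923, 0.1632, 0.1198]
eef_rot: [[-0.998, 0.058, -0.0], [0.058, 0.998, -0.0], [0.0, -0.0, -1.0]]
ft_force: [-0.0, -0.2, -2.5]
grip_width: 0.0297
t 6.62 tcp [0.5923 0.1632 0.1198] need slide [-2.3 -1.1  2.8] w 29.7 F [-0.02 -0.25 -2.52]
rot [-0.    -0.     0.002]
```

```bash
for i in 1; do python3 -m creep '[{"jaw":255,"slide":[0,0,1.5],"rot":[0,0,0]},{"jaw":255,"slide":[0,0,1.5],"rot":[0,0,0]},{"jaw":255,"slide":[0,0,0],"rot":[0,0,0]}]'; done | grep -E "tcp|force"; python3 -m creep '[{"jaw":255,"slide":[0,0,1.5],"rot":[0,0,0]},{"jaw":255,"slide":[0,0,1.5],"rot":[0,0,0]},{"jaw":255,"slide":[0,0,0],"rot":[0,0,0]}]' | grep -E "tcp|force"
```

```text
tcp_pos: [0.5927, 0.1632, 0.1168]
ft_force: [0.0, -0.4, -1.7]
tcp_pos: [0.5928, 0.163, 0.1142]
ft_force: [-0.9, -0.8, -0.6]
```

Run:
```python
from ov import *
shot("scene","g4",(260,150,110,90),7)
```

```text
(no output)
```

View pics/g4.png

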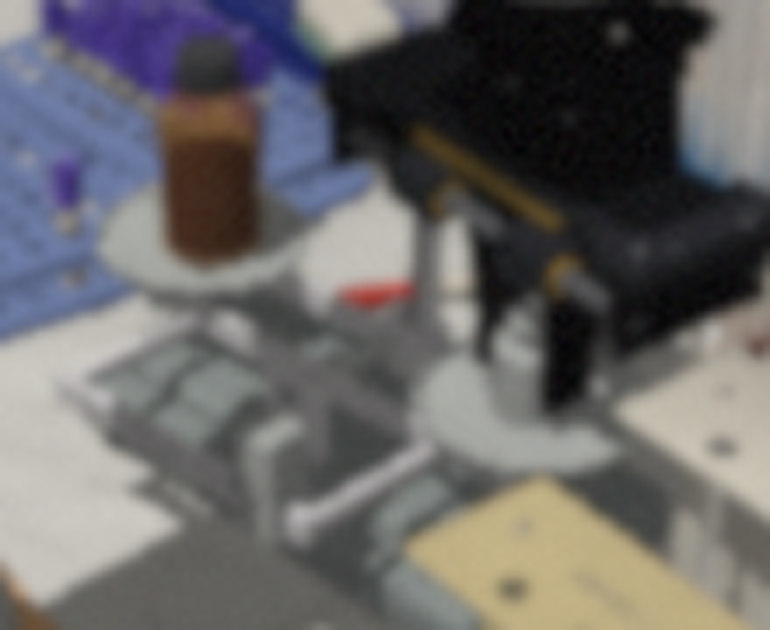

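The weight has touched down: the force fell from 2.5 to 0.6 N and the bottle rose slightly. Further down, the 190 mm gripper body could meet the dial, so I lift a little and turn the gripper a quarter turn before setting down.

```bash
python3 -m creep '[{"jaw":255,"slide":[0,0,-3],"rot":[0,0,0]},{"jaw":255,"slide":[0,0,-5],"rot":[0,0,0]},{"jaw":255,"slide":[0,0,-5],"rot":[0,0,0]}]'; python3 -c "
from workcell import robot;print(robot.observe()['joint_pos'].round(2))"
```

```text
clock: 7.42
tcp_pos: [0.5923, 0.1631, 0.1271]
eef_rot: [[-0.998, 0.058, -0.001], [0.058, 0.998, -0.0], [0.001, -0.0, -1.0]]
ft_force: [0.8, -0.0, -2.3]
grip_width: 0.0296
[ 0.09  0.63  1.54 -0.    0.97 -1.43]
```

```bash
python3 -m creep '[{"jaw":255,"slide":[0,0,0],"rot":[0,0,0.12]},{"jaw":255,"slide":[0,0,0],"rot":[0,0,0.12]},{"jaw":255,"slide":[0,0,0],"rot":[0,0,0.12]},{"jaw":255,"slide":[0,0,0],"rot":[0,0,0.12]},{"jaw":255,"slide":[0,0,0],"rot":[0,0,0.12]},{"jaw":255,"slide":[0,0,0],"rot":[0,0,0.12]},{"jaw":255,"slide":[0,0,0],"rot":[0,0,0.12]},{"jaw":255,"slide":[0,0,0],"rot":[0,0,0.12]}]'|grep -E "tcp|force";python3 d.py .592 .163 .126 -1.61
```

```text
tcp_pos: [0.595, 0.1634, 0.1333]
ft_force: [-0.2, -1.9, -2.4]
t 8.08 tcp [0.595  0.1634 0.1333] need slide [ 1.2 -2.9  7.3] w 29.6 F [-0.19 -1.88 -2.39]
rot [0.008 0.002 0.554]
```

```bash
python3 -m creep '[{"jaw":255,"slide":[0,0,0],"rot":[0,0,0.12]},{"jaw":255,"slide":[0,0,0],"rot":[0,0,0.12]},{"jaw":255,"slide":[0,0,0],"rot":[0,0,0.12]},{"jaw":255,"slide":[0,0,0],"rot":[0,0,0.09]},{"jaw":255,"slide":[0,0,0],"rot":[0,0,0]}]'|grep -E "tcp|force";python3 d.py .594 .162 .117 -1.61
```

```text
tcp_pos: [0.5961, 0.1636, 0.1364]
ft_force: [-0.5, 0.2, -1.8]
t 8.5 tcp [0.5961 0.1636 0.1364] need slide [-1.5 -2.4 19.4] w 29.3 F [-0.46  0.16 -1.76]
rot [ 0.011 -0.     0.082]
```

```bash
python3 -m creep '[{"jaw":255,"slide":[-1,-2,6],"rot":[0.011,0,0.06]},{"jaw":255,"slide":[0,0,6],"rot":[0,0,0]},{"jaw":255,"slide":[0,0,4],"rot":[0,0,0]},{"jaw":255,"slide":[0,0,2],"rot":[0,0,0]},{"jaw":255,"slide":[0,0,1],"rot":[0,0,0]}]'|grep -E "tcp|force";python3 d.py .594 .162 .117 -1.61
```

```text
tcp_pos: [0.5953, 0.1626, 0.1183]
ft_force: [0.3, -0.9, -1.0]
t 8.92 tcp [0.5953 0.1626 0.1183] need slide [-0.6 -1.3  1.3] w 29.5 F [ 0.29 -0.94 -0.96]
rot [ 0.004 -0.     0.032]
```

```bash
python3 -m creep '[{"jaw":255,"slide":[0,0,2],"rot":[0,0,0]},{"jaw":255,"slide":[0,0,1.5],"rot":[0,0,0]},{"jaw":255,"slide":[0,0,1.5],"rot":[0,0,0]},{"jaw":255,"slide":[0,0,0],"rot":[0,0,0]}]'|grep -E "tcp|force";python3 d.py .594 .162 .117 -1.61
```

```text
tcp_pos: [0.5954, 0.1625, 0.1131]
ft_force: [-0.5, -0.8, -0.7]
t 9.25 tcp [0.5954 0.1625 0.1131] need slide [-0.5 -1.4 -3.9] w 29.1 F [-0.53 -0.85 -0.68]
rot [0.004 0.    0.035]
```

```bash
python3 -m creep '[{"jaw":255,"slide":[0,0,1.5],"rot":[0,0,0]},{"jaw":255,"slide":[0,0,1.5],"rot":[0,0,0]},{"jaw":255,"slide":[0,0,1.5],"rot":[0,0,0]},{"jaw":255,"slide":[0,0,0],"rot":[0,0,0]}]'|grep -E "tcp|force"; python3 -m creep '[{"jaw":255,"slide":[0,0,1.5],"rot":[0,0,0]},{"jaw":255,"slide":[0,0,1.5],"rot":[0,0,0]},{"jaw":255,"slide":[0,0,0],"rot":[0,0,0]}]'|grep -E "tcp|force";python3 - <<'E'
from ov import *
shot("scene","g5",(260,150,110,90),7)
E
```

```text
tcp_pos: [0.5955, 0.1624, 0.1087]
ft_force: [-0.4, -0.9, -0.8]
tcp_pos: [0.5956, 0.1624, 0.1055]
ft_force: [-0.6, -0.4, 0.0]
```

View pics/g5.png

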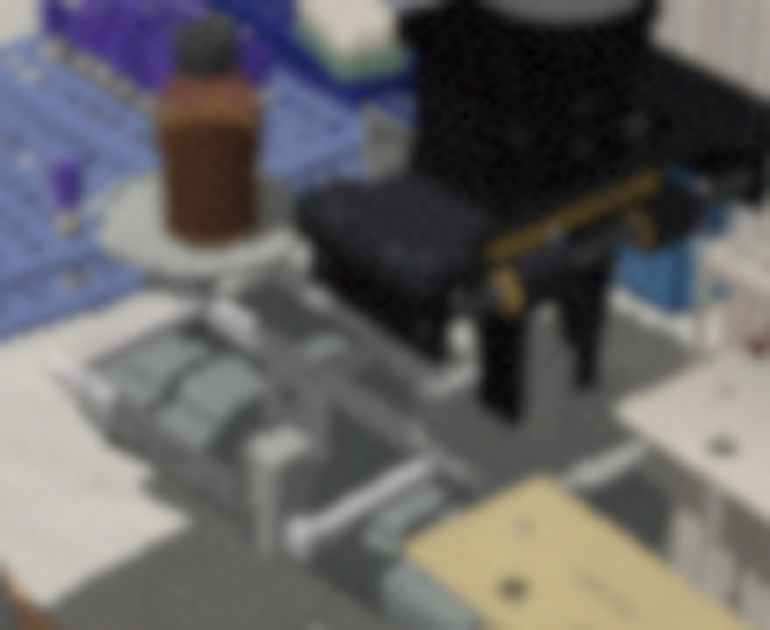

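The bottle's pan has risen about 3 px, so the beam is near level. I follow it down a few more millimetres and then open the jaws gently.

```bash
python3 -m creep '[{"jaw":255,"slide":[0,0,1.5],"rot":[0,0,0]},{"jaw":255,"slide":[0,0,1.5],"rot":[0,0,0]},{"jaw":255,"slide":[0,0,0],"rot":[0,0,0]}]'|grep -E "tcp|force"; python3 -m creep '[{"jaw":255,"slide":[0,0,1],"rot":[0,0,0]},{"jaw":255,"slide":[0,0,0],"rot":[0,0,0]}]'|grep -E "tcp|force"
```

```text
tcp_pos: [0.5956, 0.1626, 0.1024]
ft_force: [-1.1, -0.8, -0.8]
tcp_pos: [0.5956, 0.1627, 0.1013]
ft_force: [0.1, -0.1, -0.4]
```

```bash
python3 -m creep '[{"jaw":160,"slide":[0,0,0],"rot":[0,0,0]},{"jaw":150,"slide":[0,0,0],"rot":[0,0,0]},{"jaw":130,"slide":[0,0,0],"rot":[0,0,0]},{"jaw":110,"slide":[0,0,0],"rot":[0,0,0]}]' 3;python3 - <<'E'
from ov import *
shot("scene","g6",(260,150,110,90),7)
E
```

```text
clock: 10.63
tcp_pos: [0.5968, 0.1629, 0.1019]
eef_rot: [[0.004, 1.0, 0.007], [1.0, -0.004, 0.001], [0.001, 0.007, -1.0]]
ft_force: [0.3, 0.1, -0.4]
grip_width: 0.0418
```

View pics/g6.png

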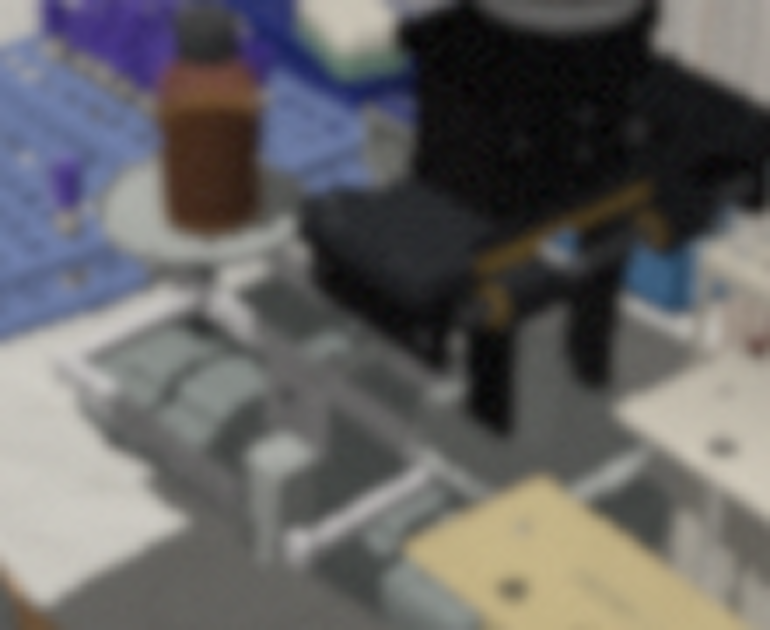

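The weight has been let go and stays on the pan, and the right side is now down. I retreat upward slowly.

```bash
python3 -m creep '[{"jaw":110,"slide":[0,0,-6],"rot":[0,0,0]},{"jaw":105,"slide":[0,0,-12],"rot":[0,0,0]},{"jaw":105,"slide":[0,0,-22],"rot":[0,0,0]},{"jaw":105,"slide":[0,0,-25],"rot":[0,0,-0.12]},{"jaw":105,"slide":[0,0,-20],"rot":[0,0,-0.12]},{"jaw":105,"slide":[0,-15,0],"rot":[0,0,-0.12]},{"jaw":105,"slide":[0,-15,0],"rot":[0,0,-0.12]},{"jaw":105,"slide":[0,-15,0],"rot":[0,0,-0.12]}]';python3 - <<'E'
from ov import *
from d import delta
p=beampt((-.1,.055-.112,.0395),.09);print(p)
delta(p[0],p[1],.17,.06)
s=robot.camera("scene");np.save("s1.npy",s);save(s,"g7",(260,150,110,90),7)
E
```

```text
clock: 11.35
tcp_pos: [0.5584, 0.1475, 0.198]
eef_rot: [[-0.58, 0.815, 0.019], [0.815, 0.58, 0.002], [-0.009, 0.016, -1.0]]
ft_force: [-0.4, 0.7, -0.2]
grip_width: 0.0513
(np.float64(0.49239875651513676), np.float64(0.19588154008748132), np.float64(0.10921705564968714))
t 11.35 tcp [0.5584 0.1475 0.198 ] need slide [ 78.  -26.2  26.9] w 51.3 F [-0.43  0.74 -0.22]
rot [ 0.01   0.017 -1.012]
```

View pics/g7.png

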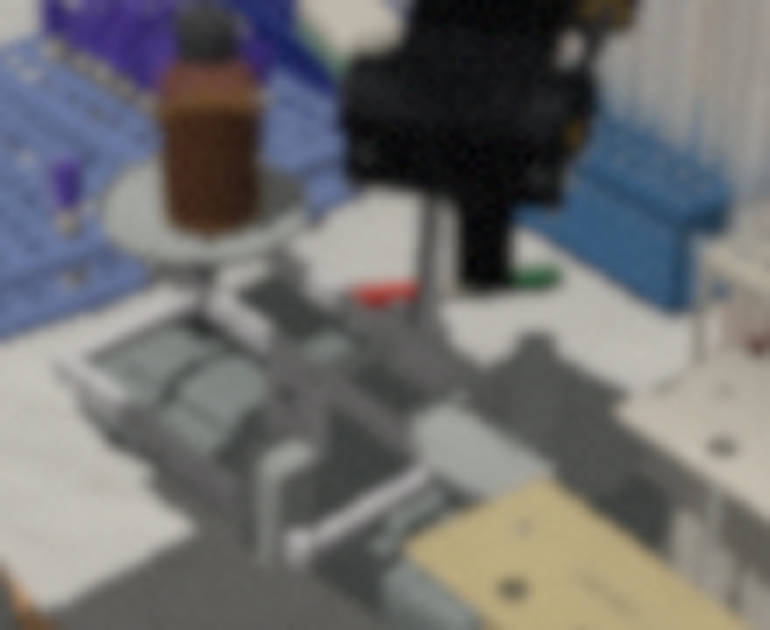

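The weight is hard to see here. There is a grey shape with a knob-like top near (336,200), in shadow, so I check with the detector and the top camera.

Run:
```python
from ov import *
for a in robot.trace("weight_200","scene")[:4]: print(a['box'],a['confidence'])
t=robot.camera("top")
for a in robot.trace("weight_200","top")[:4]: print(a['box'],a['confidence'])
s=np.load("s1.npy")
p=B((0,-.1,0));W=[circ(p,.015,.087),circ(p,.015,.118),circ(p,.007,.132)]
a=overlay(s,"scene","",(315,180,40,40),14,W)
def st(z): return cv2.convertScaleAbs(z,alpha=1.6,beta=-40)
b=overlay(t,"top","",(325,160,45,40),10,[])
cv2.imwrite("pics/w1.png",st(a)[:,:,::-1]);cv2.imwrite("pics/w2.png",b[:,:,::-1])
```

```text
[330.7, 197.6, 8.9, 13.7] 0.65
```

View pics/w1.png

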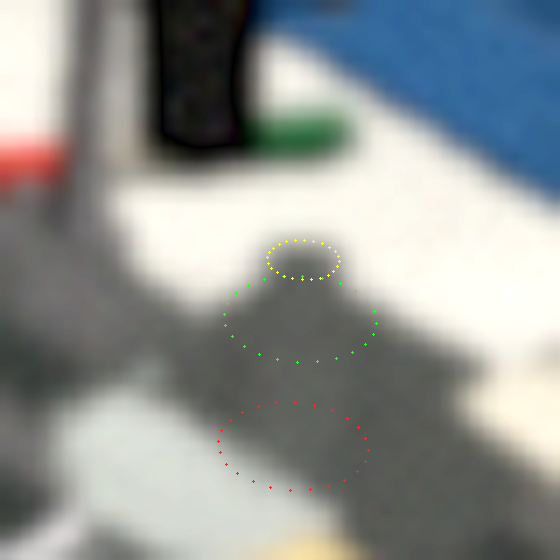

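View pics/w2.png

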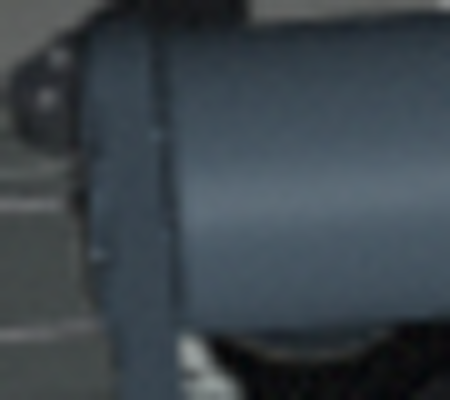

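The knob and body outline match the projected weight at the pan centre, and the detector agrees. Now I turn back while moving over to the rider.

```bash
python3 -m creep '[{"jaw":145,"slide":[10,0,0],"rot":[0,0,-0.12]},{"jaw":145,"slide":[10,0,0],"rot":[0,0,-0.12]},{"jaw":145,"slide":[10,0,0],"rot":[0,0,-0.12]},{"jaw":145,"slide":[10,0,0],"rot":[0,0,-0.12]},{"jaw":145,"slide":[10,0,0],"rot":[0,0,-0.12]},{"jaw":145,"slide":[5,0,0],"rot":[0,0,-0.12]},{"jaw":145,"slide":[0,0,0],"rot":[0,0,-0.08]},{"jaw":145,"slide":[0,0,0],"rot":[0,0,0]}]'|grep -E "clock|wid"; python3 d.py .4924 .1959 .17 .06
```

```text
clock: 12.22
grip_width: 0.0377
t 12.22 tcp [0.5251 0.186  0.1967] need slide [34.5  4.7 25.9] w 37.7 F [ 1.33  0.28 -0.15]
rot [ 0.006  0.025 -0.208]
```

```bash
python3 -m creep '[{"jaw":145,"slide":[16,2,8],"rot":[0.006,0.025,-0.104]},{"jaw":145,"slide":[12,0,8],"rot":[0,0,-0.104]},{"jaw":145,"slide":[3,0,5],"rot":[0,0,0]},{"jaw":145,"slide":[0,0,0],"rot":[0,0,0]}]'|grep -E "clock|wid"; python3 d.py .4924 .1959 .14 .06
python3 - <<'E'
from ov import *
s=robot.camera("scene");
R=[rider(.112,.09)]
a=overlay(s,"scene","",(275,185,50,45),14,R)
cv2.imwrite("pics/r1.png",a[:,:,::-1])
E
```

```text
clock: 12.55
grip_width: 0.0378
t 12.55 tcp [0.4994 0.1923 0.1751] need slide [ 7.   3.8 35.1] w 37.8 F [ 0.03 -0.79 -0.35]
rot [ 0.002  0.006 -0.009]
```

View pics/r1.png

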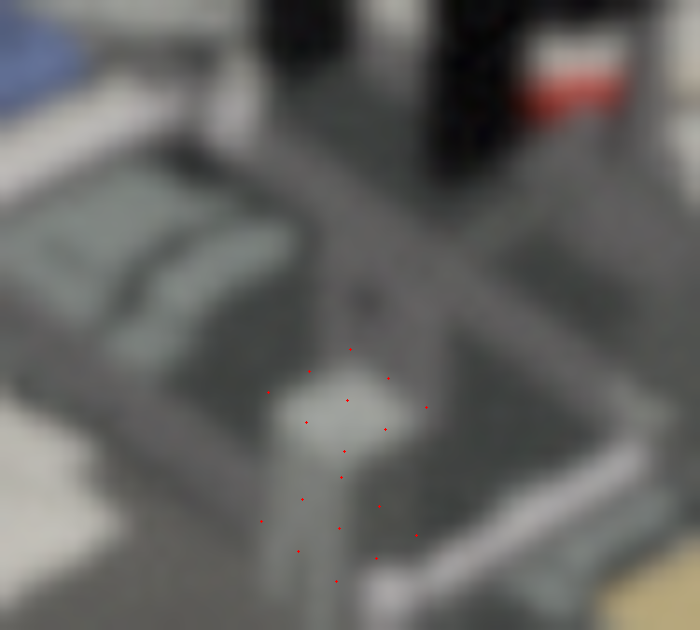

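The rider is in the scene at about (299,214) and the model fits within 1 px. I align over it, descend and straddle it.

```bash
python3 -m creep '[{"jaw":145,"slide":[7,3.5,8],"rot":[0.002,0.006,-0.009]},{"jaw":145,"slide":[0,0,8],"rot":[0,0,0]},{"jaw":145,"slide":[0,0,8],"rot":[0,0,0]},{"jaw":145,"slide":[0,0,0],"rot":[0,0,0]}]'|grep -E "clock|wid"; python3 d.py .4924 .1959 .10 .06
python3 - <<'E'
from ov import *
s=robot.camera("scene");
save(s,"r2",(275,175,50,50),12)
E
```

```text
clock: 12.93
grip_width: 0.0373
t 12.93 tcp [0.4958 0.196  0.1503] need slide [ 3.7  0.1 50.3] w 37.3 F [-0.2  -1.21  0.51]
rot [ 0.001  0.005 -0.008]
```

View pics/r2.png

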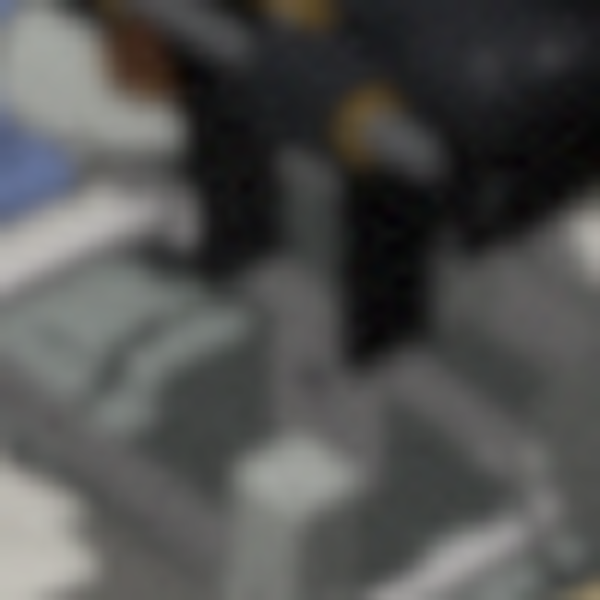

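```bash
python3 - <<'E'
from ov import *
for y in (.196+.034,.196+.019,.196,.196-.019,.196-.034):
    q=proj("scene",[[.4958,y,.1503]])[0]; print(((q+.5-[275,175])*12).round())
E
python3 -m creep '[{"jaw":145,"slide":[4,0.5,8],"rot":[0,0.005,-0.008]},{"jaw":145,"slide":[0,0,8],"rot":[0,0,0]},{"jaw":145,"slide":[0,0,8],"rot":[0,0,0]},{"jaw":145,"slide":[0,0,0],"rot":[0,0,0]}]'|grep -E "clock|wid"; python3 d.py .4924 .1959 .10 .06
```

```text
[213. 239.]
[254. 268.]
[307. 305.]
[362. 343.]
[406. 374.]
clock: 13.32
grip_width: 0.0378
t 13.32 tcp [0.493  0.1963 0.1248] need slide [ 0.6 -0.4 24.8] w 37.8 F [-0.57 -0.16 -0.2 ]
rot [ 0.001  0.002 -0.   ]
```

```bash
python3 -m creep '[{"jaw":145,"slide":[0.5,-0.5,6],"rot":[0,0,0]},{"jaw":145,"slide":[0,0,6],"rot":[0,0,0]},{"jaw":145,"slide":[0,0,6],"rot":[0,0,0]},{"jaw":145,"slide":[0,0,3],"rot":[0,0,0]},{"jaw":145,"slide":[0,0,0],"rot":[0,0,0]}]'|grep -E "clock|wid"; python3 d.py .4924 .1959 .10 .06
python3 - <<'E'
from ov import *
s=robot.camera("scene");
save(s,"r3",(275,175,50,50),12)
E
```

```text
clock: 13.73
grip_width: 0.0377
t 13.73 tcp [0.4925 0.1956 0.1009] need slide [0.  0.3 0.9] w 37.7 F [-1.17  0.57  0.22]
rot [ 0.001  0.001 -0.001]
```

View pics/r3.png

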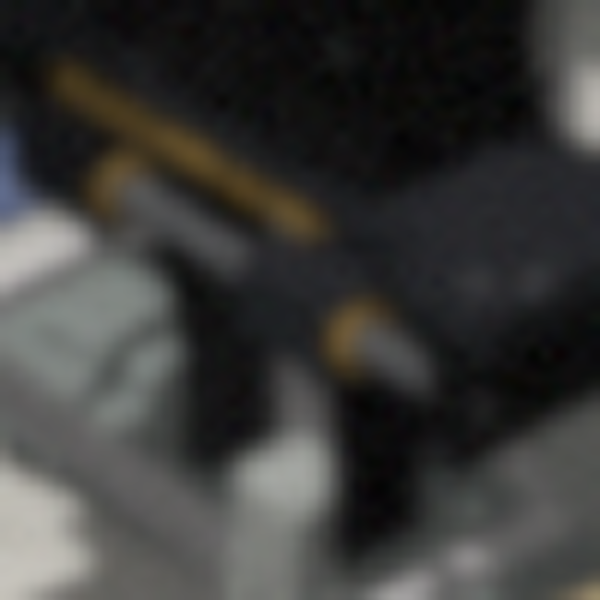

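The fingers straddle the rider at about (298,215). I push it slowly to the left at about 2 mm per row.

```bash
python3 -m creep '[{"jaw":145,"slide":[0,2,1],"rot":[0,0,0]},{"jaw":145,"slide":[0,2,0],"rot":[0,0,0]},{"jaw":145,"slide":[0,2,0],"rot":[0,0,0]},{"jaw":145,"slide":[0,2,0],"rot":[0,0,0]},{"jaw":145,"slide":[0,2,0],"rot":[0,0,0]},{"jaw":145,"slide":[0,2,0],"rot":[0,0,0]},{"jaw":145,"slide":[0,2,0],"rot":[0,0,0]},{"jaw":145,"slide":[0,2,0],"rot":[0,0,0]}]'|grep -E "clock|wid|forc"; python3 d.py .4924 .1959 .10 .06
```

```text
clock: 14.45
ft_force: [-0.5, -3.4, -0.1]
grip_width: 0.0372
t 14.45 tcp [0.4921 0.2108 0.1014] need slide [  0.6 -14.8   1.5] w 37.2 F [-0.46 -3.37 -0.13]
rot [-0.003  0.003  0.002]
```

```bash
python3 -m creep '[{"jaw":145,"slide":[0,2,0],"rot":[0,0,0]},{"jaw":145,"slide":[0,2,0],"rot":[0,0,0]},{"jaw":145,"slide":[0,2,0],"rot":[0,0,0]},{"jaw":145,"slide":[0,2,0],"rot":[0,0,0]},{"jaw":145,"slide":[0,2,0],"rot":[0,0,0]},{"jaw":145,"slide":[0,2,0],"rot":[0,0,0]},{"jaw":145,"slide":[0,2,0],"rot":[0,0,0]},{"jaw":145,"slide":[0,2,0],"rot":[0,0,0]}]'|grep -E "clock|wid|forc"; python3 d.py .4924 .1959 .10 .06;  python3 -m creep '[{"jaw":145,"slide":[0,2,0],"rot":[0,0,0]},{"jaw":145,"slide":[0,2,0],"rot":[0,0,0]},{"jaw":145,"slide":[0,2,0],"rot":[0,0,0]},{"jaw":145,"slide":[0,2,0],"rot":[0,0,0]},{"jaw":145,"slide":[0,2,0],"rot":[0,0,0]},{"jaw":145,"slide":[0,2,0],"rot":[0,0,0]},{"jaw":145,"slide":[0,2,0],"rot":[0,0,0]},{"jaw":145,"slide":[0,2,0],"rot":[0,0,0]}]'|grep -E "clock|wid|forc"; python3 d.py .4924 .1959 .10 .06
```

```text
clock: 15.12
ft_force: [-1.2, -2.9, 3.4]
grip_width: 0.0376
t 15.12 tcp [0.491  0.2276 0.1022] need slide [  0.5 -31.7   2.4] w 37.6 F [-1.18 -2.94  3.36]
rot [-0.005  0.003  0.002]
clock: 15.78
ft_force: [-0.5, -2.4, 1.4]
grip_width: 0.0376
t 15.78 tcp [0.4904 0.2459 0.1022] need slide [  1.2 -50.1   2.4] w 37.6 F [-0.48 -2.37  1.42]
rot [-0.004  0.004  0.002]
```

About 42 mm has been pushed so far. I back off to the middle of the gap, let the beam settle and read it.

```bash
python3 -m creep '[{"jaw":145,"slide":[0.5,-3,0],"rot":[0,0,0]},{"jaw":145,"slide":[0,-4,0],"rot":[-0.004,0.004,0.002]},{"jaw":145,"slide":[0,0,0],"rot":[0,0,0]},{"jaw":145,"slide":[0,0,0],"rot":[0,0,0]},{"jaw":145,"slide":[0,0,0],"rot":[0,0,0]},{"jaw":145,"slide":[0,0,0],"rot":[0,0,0]},{"jaw":145,"slide":[0,0,0],"rot":[0,0,0]},{"jaw":145,"slide":[0,0,0],"rot":[0,0,0]}]'|grep -E "clock|wid|forc"; python3 d.py .4924 .1959 .10 .06
python3 - <<'E'
from ov import *
s=robot.camera("scene");np.save("s2.npy",s)
save(s,"r4",(260,150,110,90),7)
E
```

```text
clock: 16.45
ft_force: [0.8, 0.0, 0.5]
grip_width: 0.0371
t 16.45 tcp [0.49   0.2412 0.1012] need slide [  0.2 -45.3   0.9] w 37.1 F [0.81 0.01 0.48]
rot [ 0.006 -0.    -0.003]
```

View pics/r4.png

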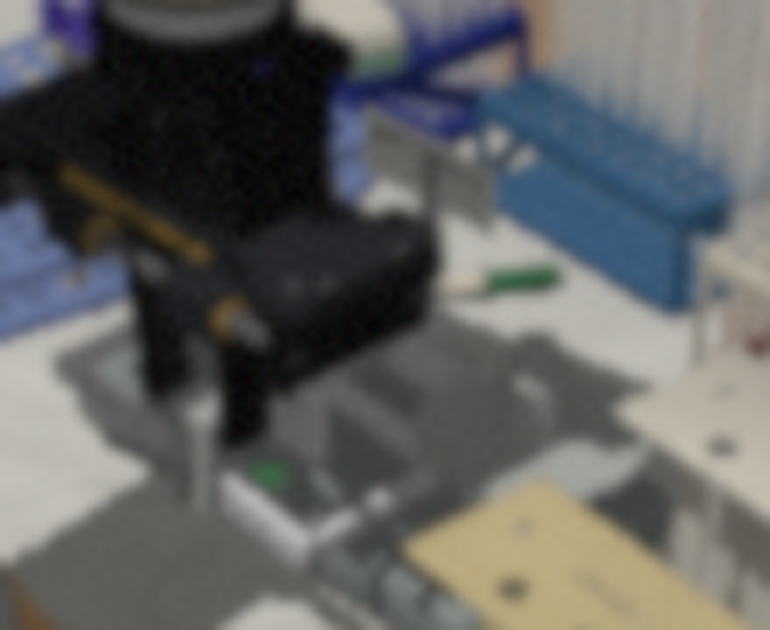

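The gripper hides the bottle, but the bar's right end at about (303,229) still looks to be at the low stop. I work out where visible beam points should fall for different tilts.

Run:
```python
from ov import *
for th in(-.09,0,.09):
    print(th,[((proj("scene",[beampt(p,th)])[0]+.5-[260,150])*7).round() for p in((-.1,-.0775,.0065),(-.1,.0775,.0065),(.04,0,.09))])
a=cv2.resize(np.load("s0.npy")[195:240,290:330],None,fx=10,fy=10,interpolation=3)
b=cv2.resize(np.load("s1.npy")[195:240,290:330],None,fx=10,fy=10,interpolation=3)
c=cv2.resize(np.load("s2.npy")[195:240,290:330],None,fx=10,fy=10,interpolation=3)
z=np.hstack([a,b]);save(np.hstack([b,c]),"cmp")
```

```text
-0.09 [array([307., 507.]), array([ 62., 368.]), array([419., 132.])]
0 [array([309., 522.]), array([ 61., 355.]), array([433., 138.])]
0.09 [array([309., 537.]), array([ 61., 342.]), array([446., 146.])]
```

View pics/cmp.png

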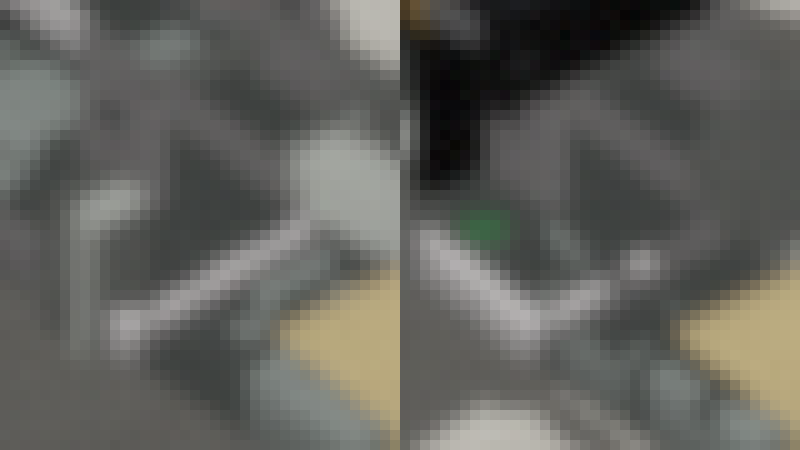

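The beam is still on the right stop with the rider at about 71 mm. I push about 12 mm further left.

```bash
python3 -m creep '[{"jaw":145,"slide":[0,2.5,-1],"rot":[0.006,0,-0.003]},{"jaw":145,"slide":[0,2,0],"rot":[0,0,0]},{"jaw":145,"slide":[0,2,0],"rot":[0,0,0]},{"jaw":145,"slide":[0,2,0],"rot":[0,0,0]},{"jaw":145,"slide":[0,2,0],"rot":[0,0,0]},{"jaw":145,"slide":[0,2,0],"rot":[0,0,0]},{"jaw":145,"slide":[0,2,0],"rot":[0,0,0]},{"jaw":145,"slide":[0,2,0],"rot":[0,0,0]}]'|grep -E "clock|forc|tcp"; python3 -m creep '[{"jaw":145,"slide":[0,1,0],"rot":[0,0,0]},{"jaw":145,"slide":[0,-3,0],"rot":[0,0,0]},{"jaw":145,"slide":[0,-4,0],"rot":[0,0,0]},{"jaw":145,"slide":[0,0,0],"rot":[0,0,0]},{"jaw":145,"slide":[0,0,0],"rot":[0,0,0]},{"jaw":145,"slide":[0,0,0],"rot":[0,0,0]},{"jaw":145,"slide":[0,0,0],"rot":[0,0,0]},{"jaw":145,"slide":[0,0,0],"rot":[0,0,0]}]'|grep -E "clock|forc|tcp"
python3 - <<'E'
from ov import *
s=robot.camera("scene");np.save("s3.npy",s)
f=lambda s:cv2.resize(s[195:240,290:330],None,fx=10,fy=10,interpolation=3)
save(np.hstack([f(np.load("s2.npy")),f(s)]),"cmp2")
E
```

```text
clock: 17.17
tcp_pos: [0.4889, 0.2568, 0.1031]
ft_force: [-0.5, -2.2, 0.3]
clock: 17.83
tcp_pos: [0.4892, 0.2526, 0.1022]
ft_force: [-0.5, -0.1, -0.9]
```

View pics/cmp2.png

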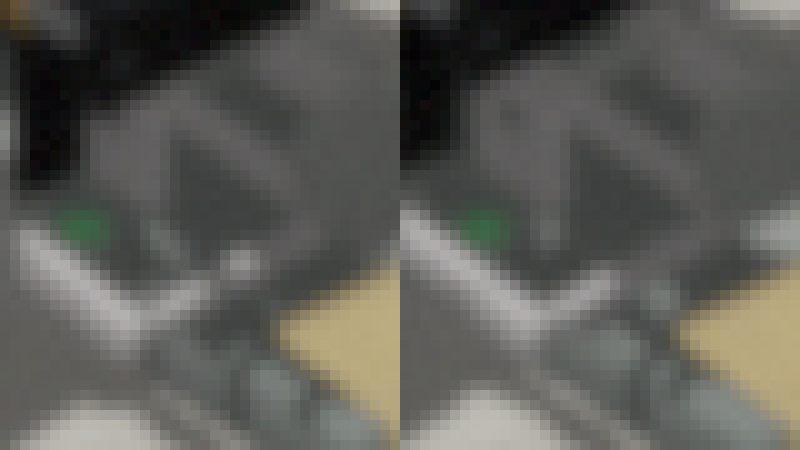

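```bash
cat > tilt.py <<'E'
from ov import *
import sys
def model(th): # bar front top edge samples
    return proj("scene",[beampt((-.1,y,.003),th) for y in np.linspace(-.06,-.074,8)])
def barline(s,cols=range(295,303)):
    # per column, ridge (bright bar) centre; returns rows
    g=cv2.cvtColor(s,cv2.COLOR_RGB2GRAY).astype(float)
    return g
def reg(a,b,box):
    x,y,w,h=box
    A=cv2.cvtColor(a,cv2.COLOR_RGB2GRAY)[y:y+h,x:x+w].astype(np.float32);Bm=cv2.cvtColor(b,cv2.COLOR_RGB2GRAY).astype(np.float32)
    W=np.eye(2,3,dtype=np.float32)
    T=cv2.cvtColor(a,cv2.COLOR_RGB2GRAY).astype(np.float32)[y:y+h,x:x+w]
    I=Bm[y-4:y+h+4,x-4:x+w+4]; W[0,2]=4;W[1,2]=4
    cc,W=cv2.findTransformECC(T,I,W,cv2.MOTION_TRANSLATION,(3,200,1e-6),None,1)
    return round(float(W[0,2]-4),2),round(float(W[1,2]-4),2),round(cc,3)
E
python3 - <<'E'
from tilt import *
s2,s3=np.load("s2.npy"),np.load("s3.npy")
print("corner",reg(s2,s3,(297,219,12,13)),"base",reg(s2,s3,(318,222,10,14)), "rack",reg(s2,s3,(320,220,30,20)))
E
```

```text
corner (0.1, -0.13, 0.975) base (0.14, 0.14, 0.954) rack (-0.18, 0.04, 0.982)
```

There is no measurable change (0.1 px), so the beam is still on the right stop with the rider at about 59 mm. I push another 10 mm or so.

```bash
python3 -m creep '[{"jaw":145,"slide":[0,3,1],"rot":[0,0,0]},{"jaw":145,"slide":[0,2,0],"rot":[0,0,0]},{"jaw":145,"slide":[0,2,0],"rot":[0,0,0]},{"jaw":145,"slide":[0,2,0],"rot":[0,0,0]},{"jaw":145,"slide":[0,2,0],"rot":[0,0,0]},{"jaw":145,"slide":[0,2,0],"rot":[0,0,0]},{"jaw":145,"slide":[0,2,0],"rot":[0,0,0]},{"jaw":145,"slide":[0,1,0],"rot":[0,0,0]}]'|grep -E "clock|forc|tcp"; python3 -m creep '[{"jaw":145,"slide":[0,-3,0],"rot":[0,0,0]},{"jaw":145,"slide":[0,-4,0],"rot":[0,0,0]},{"jaw":145,"slide":[0,0,0],"rot":[0,0,0]},{"jaw":145,"slide":[0,0,0],"rot":[0,0,0]},{"jaw":145,"slide":[0,0,0],"rot":[0,0,0]},{"jaw":145,"slide":[0,0,0],"rot":[0,0,0]},{"jaw":145,"slide":[0,0,0],"rot":[0,0,0]},{"jaw":145,"slide":[0,0,0],"rot":[0,0,0]}]'|grep -E "clock|forc|tcp"
python3 - <<'E'
from tilt import *
s=robot.camera("scene");np.save("s4.npy",s)
s2,s3=np.load("s2.npy"),np.load("s3.npy")
print("corner",reg(s2,s,(297,219,12,13)),reg(s3,s,(297,219,12,13)),"rack",reg(s3,s,(320,220,30,20)))
save(s,"r5",(260,150,110,90),7)
E
```

```text
clock: 18.55
tcp_pos: [0.4884, 0.2679, 0.1011]
ft_force: [1.7, -2.4, 0.1]
clock: 19.22
tcp_pos: [0.4886, 0.2629, 0.1012]
ft_force: [-0.6, 0.7, -0.1]
corner (0.22, -0.71, 0.947) (0.03, -0.62, 0.977) rack (-0.08, -0.06, 0.992)
```

View pics/r5.png

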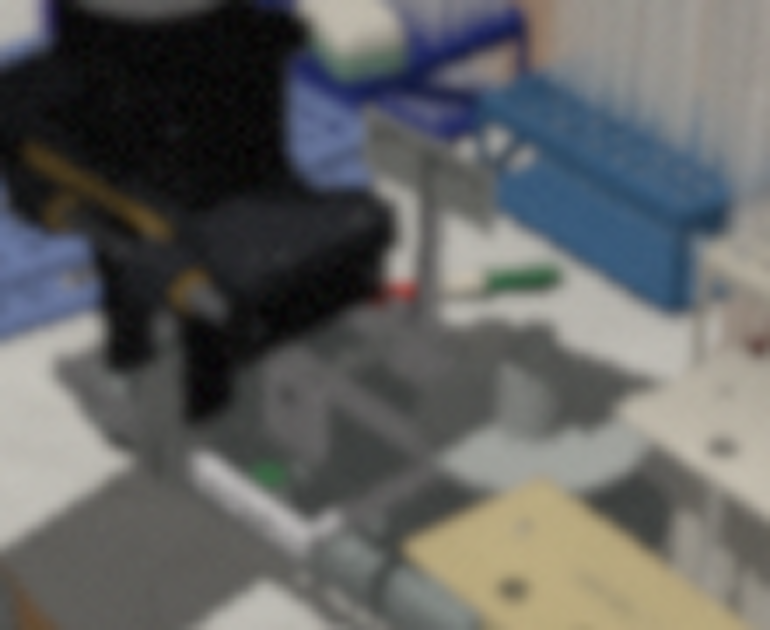

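The beam has left the stop: the bar's corner moved 0.65 px of the 2.1 px expected for level, which puts the tilt near +0.06. I push about 9 mm more.

```bash
python3 -m creep '[{"jaw":145,"slide":[0,3,0],"rot":[0,0,0]},{"jaw":145,"slide":[0,2,0],"rot":[0,0,0]},{"jaw":145,"slide":[0,2,0],"rot":[0,0,0]},{"jaw":145,"slide":[0,2,0],"rot":[0,0,0]},{"jaw":145,"slide":[0,2,0],"rot":[0,0,0]},{"jaw":145,"slide":[0,2,0],"rot":[0,0,0]},{"jaw":145,"slide":[0,1.5,0],"rot":[0,0,0]},{"jaw":145,"slide":[0,0,0],"rot":[0,0,0]}]'|grep -E "clock|forc|tcp"; python3 -m creep '[{"jaw":145,"slide":[0,-3,0],"rot":[0,0,0]},{"jaw":145,"slide":[0,-4,0],"rot":[0,0,0]},{"jaw":145,"slide":[0,0,0],"rot":[0,0,0]},{"jaw":145,"slide":[0,0,-5],"rot":[0,0,0]},{"jaw":145,"slide":[0,0,-10],"rot":[0,0,0]},{"jaw":145,"slide":[0,0,-15],"rot":[0,0,0]},{"jaw":145,"slide":[10,0,-15],"rot":[0,0,0]},{"jaw":145,"slide":[20,0,0],"rot":[0,0,0]}]'|grep -E "clock|forc|tcp"
python3 - <<'E'
from tilt import *
s=robot.camera("scene");np.save("s5.npy",s)
s2,s3,s4=np.load("s2.npy"),np.load("s3.npy"),np.load("s4.npy")
for q in(s2,s3,s4):print("corner",reg(q,s,(297,219,12,13)))
save(s,"r6",(260,150,110,90),7)
E
```

```text
clock: 19.93
tcp_pos: [0.4877, 0.2765, 0.1009]
ft_force: [0.2, -1.8, 0.4]
clock: 20.6
tcp_pos: [0.4622, 0.2699, 0.1499]
ft_force: [0.0, 0.6, 0.2]
corner (-0.09, -1.88, 0.951)
corner (-0.21, -1.76, 0.979)
corner (-0.4, -1.2, 0.99)
```

View pics/r6.png

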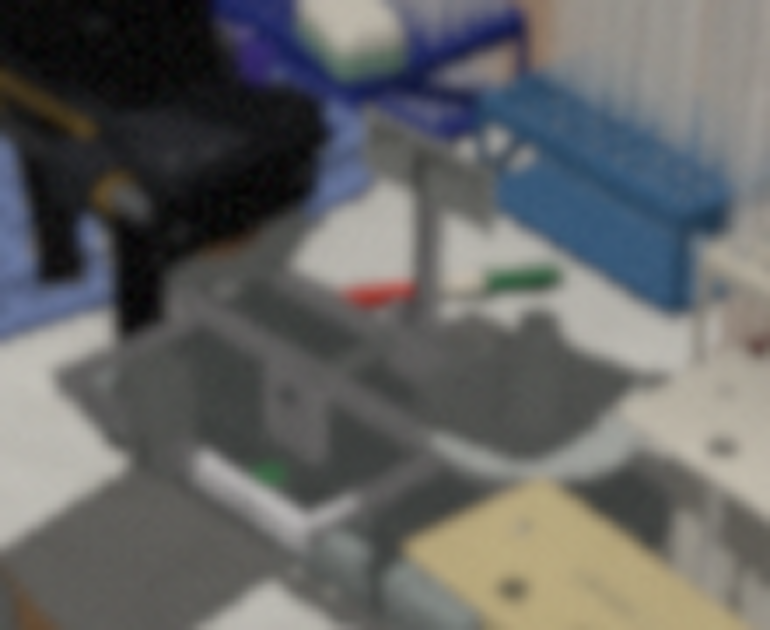

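The corner has now moved 1.85 px of 2.1, so the tilt is near +0.01. I pull the arm back to the start area for a clear view under the same light as the first picture, and let the beam settle.

```bash
python3 -m creep '[{"jaw":145,"slide":[25,10,-10],"rot":[0,0,0]},{"jaw":145,"slide":[32,20,-10],"rot":[0,0,0]},{"jaw":145,"slide":[32,32,0],"rot":[0,0,0]},{"jaw":145,"slide":[32,32,0],"rot":[0,0,0]},{"jaw":145,"slide":[32,32,0],"rot":[0,0,0]},{"jaw":145,"slide":[20,35,0],"rot":[0,0,0]},{"jaw":145,"slide":[10,35,0],"rot":[0,0,0]},{"jaw":145,"slide":[0,30,0],"rot":[0,0,0]}]'|grep -E "clock|forc|tcp";python3 -m creep '[{"jaw":145,"slide":[0,30,0],"rot":[0,0,0]},{"jaw":145,"slide":[0,25,0],"rot":[0,0,0]},{"jaw":145,"slide":[0,10,0],"rot":[0,0,0]},{"jaw":145,"slide":[0,0,0],"rot":[0,0,0]},{"jaw":145,"slide":[0,0,0],"rot":[0,0,0]},{"jaw":145,"slide":[0,0,0],"rot":[0,0,0]},{"jaw":145,"slide":[0,0,0],"rot":[0,0,0]},{"jaw":145,"slide":[0,0,0],"rot":[0,0,0]}]'|grep -E "clock|forc|tcp"
python3 - <<'E'
from tilt import *
s=robot.camera("scene");np.save("s6.npy",s);t=robot.camera("top");np.save("t6.npy",t)
s2=np.load("s2.npy");s0=np.load("s0.npy");s1=np.load("s1.npy")
print("corner",reg(s2,s,(297,219,12,13)))
# bottle top, patches
for nm,b in(("cap",(280,152,20,12)),("bottle",(280,152,20,36)),("fixed rack",(240,160,30,30))):
    print(nm,"0->1",reg(s0,s1,b),"0->now",reg(s0,s,b),"1->now",reg(s1,s,b))
save(s,"r7",(260,150,110,90),7)
save(t,"t6",(250,140,150,112),5)
E
```

```text
clock: 21.32
tcp_pos: [0.2618, 0.4801, 0.1749]
ft_force: [1.4, 0.2, 0.1]
clock: 21.98
tcp_pos: [0.255, 0.5538, 0.1777]
ft_force: [-0.9, -0.4, -0.0]Traceback (most recent call last):
  File "<stdin>", line 4, in <module>
  File "tilt.py", line 15, in reg
    cc,W=cv2.findTransformECC(T,I,W,cv2.MOTION_TRANSLATION,(3,200,1e-6),None,1)
         ~~~~~~~~~~~~~~~~~~~~^^^^^^^^^^^^^^^^^^^^^^^^^^^^^^^^^^^^^^^^^^^^^^^^^^
cv2.error: OpenCV(4.12.0) /io/opencv/modules/video/src/ecc.cpp:589: error: (-7:Iterations do not converge) The algorithm stopped before its convergence. The correlation is going to be minimized. Images may be uncorrelated or non-overlapped in function 'findTransformECC'
```

Run:
```python
from tilt import *
s=np.load("s6.npy");t=np.load("t6.npy")
s2=np.load("s2.npy");s0=np.load("s0.npy");s1=np.load("s1.npy")
def R(*a):
    try:return reg(*a)
    except Exception: return None
for nm,b in(("cap",(281,152,18,12)),("bottle",(280,152,20,36)),("fixed rack",(232,160,30,30))):
    print(nm,"0->1",R(s0,s1,b),"0->now",R(s0,s,b),"1->now",R(s1,s,b))
for th in(-.09,0,.09):
    print(th,"bottle",proj("scene",[beampt((0,.1,0),th)])[0],"corner",proj("scene",[beampt((-.1,-.0775,0),th)])[0])
save(s,"r7",(260,150,110,90),7)
save(t,"t6",(250,140,150,112),5)
```

```text
cap 0->1 None 0->now (0.18, -0.74, 0.847) 1->now (-0.31, 2.57, 0.795)
bottle 0->1 (-0.16, -4.74, 0.922) 0->now (-0.13, -1.67, 0.968) 1->now (-0.08, 2.67, 0.972)
fixed rack 0->1 (0.17, -0.56, 0.788) 0->now (-0.02, -0.06, 0.987) 1->now (-0.08, -0.15, 0.777)
-0.09 bottle [289.41737589 189.24689721] corner [303.54470335 223.9121536 ]
0 bottle [289.26179897 186.78575996] corner [303.63172402 225.9963926 ]
0.09 bottle [289.27291091 184.4053446 ] corner [303.562995   227.95898957]
```

View pics/r7.png

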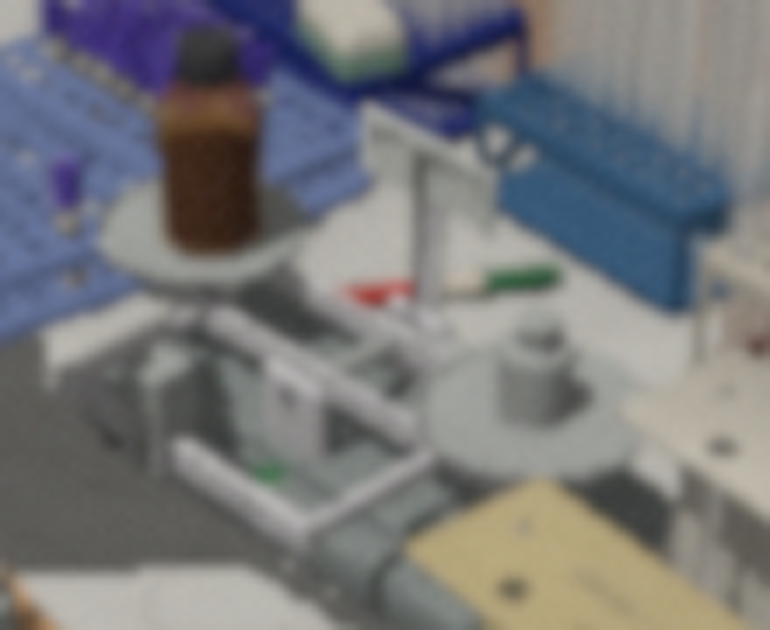

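View pics/t6.png

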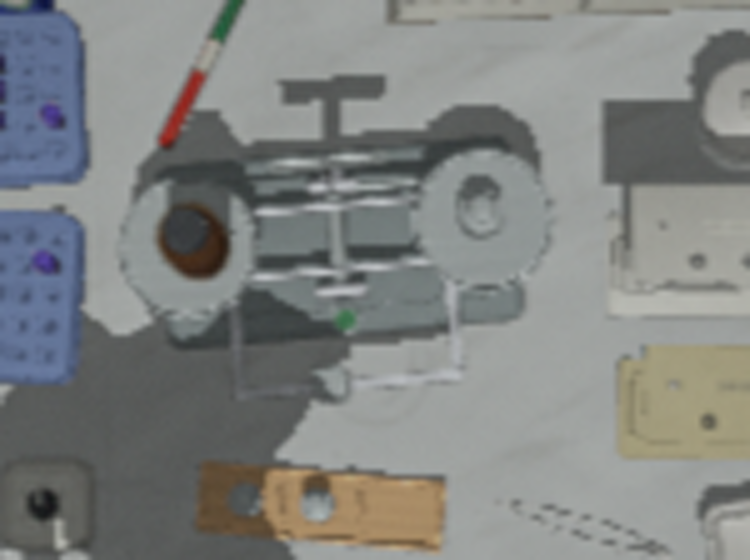

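The clear view shows the bottle upright at about (290,173), the 200 g weight standing on the right pan at (336,205), the rider near mid-bar at (282,205), and the beam visibly off both stops. Next I refine the tilt using only moving features against both stop pictures.

```bash
cat > prof.py <<'E'
from tilt import *
from scipy.optimize import minimize_scalar
from scipy.ndimage import map_coordinates
def shift1(a,b,x0,x1,y0,y1,ch=None,lo=-7,hi=7,grad=True):
    # vertical shift of patch a[y0:y1] into b, by normalised corr of patches
    A=a[...,:].astype(float).mean(2) if ch is None else a[...,ch].astype(float)
    Bm=b.astype(float).mean(2) if ch is None else b[...,ch].astype(float)
    yy,xx=np.mgrid[y0:y1,x0:x1]
    T=A[y0:y1,x0:x1];T=T-T.mean()
    def c(d):
        P=map_coordinates(Bm,[yy+d,xx],order=3);P=P-P.mean()
        return -(P*T).sum()/np.sqrt((P*P).sum()*(T*T).sum())
    ds=np.arange(lo,hi+.1,.25);v=[c(d) for d in ds];d0=ds[int(np.argmin(v))]
    r=minimize_scalar(c,bounds=(d0-.4,d0+.4),method='bounded');return round(r.x,2),round(-r.fun,3)
E
python3 - <<'E'
from prof import *
s0,s1,s5,s6=[np.load(f"s{i}.npy") for i in(0,1,5,6)]
for nm,b in(("body",(285,296,162,186)),("bodywide",(284,298,158,190)),("shoulder",(285,296,156,172)),("bottom",(285,296,176,192)),("cap",(287,293,155,163))):
    for ch in(None,0,1):
        print(nm,ch,"01",shift1(s0,s1,*b,ch=ch),"06",shift1(s0,s6,*b,ch=ch),"60",shift1(s6,s0,*b,ch=ch),"61",shift1(s6,s1,*b,ch=ch))
print("static",shift1(s0,s6,240,270,165,190),shift1(s0,s1,240,270,165,190))
print("corner 5-6",shift1(s5,s6,297,309,219,232))
print("pan left rim bottom", [shift1(s0,x,278,300,186,194) for x in(s1,s6)])
E
```

```text
body None 01 (np.float64(-5.16), np.float64(0.983)) 06 (np.float64(-1.94), np.float64(0.981)) 60 (np.float64(2.03), np.float64(0.986)) 61 (np.float64(-3.02), np.float64(0.983))
body 0 01 (np.float64(-5.17), np.float64(0.988)) 06 (np.float64(-2.0), np.float64(0.989)) 60 (np.float64(2.02), np.float64(0.992)) 61 (np.float64(-3.07), np.float64(0.989))
body 1 01 (np.float64(-4.99), np.float64(0.968)) 06 (np.float64(-1.86), np.float64(0.971)) 60 (np.float64(2.04), np.float64(0.98)) 61 (np.float64(-2.99), np.float64(0.977))
bodywide None 01 (np.float64(-5.01), np.float64(0.963)) 06 (np.float64(-1.95), np.float64(0.977)) 60 (np.float64(1.99), np.float64(0.985)) 61 (np.float64(-2.91), np.float64(0.985))
bodywide 0 01 (np.float64(-5.04), np.float64(0.952)) 06 (np.float64(-1.95), np.float64(0.974)) 60 (np.float64(1.97), np.float64(0.981)) 61 (np.float64(-2.95), np.float64(0.979))
bodywide 1 01 (np.float64(-4.91), np.float64(0.94)) 06 (np.float64(-1.9), np.float64(0.969)) 60 (np.float64(1.96), np.float64(0.981)) 61 (np.float64(-2.86), np.float64(0.98))
shoulder None 01 (np.float64(-5.04), np.flo
[... 1074 characters left out ...]
(np.float64(-1.65), np.float64(0.984)) 60 (np.float64(1.98), np.float64(0.986)) 61 (np.float64(-3.33), np.float64(0.968))
cap 0 01 (np.float64(5.59), np.float64(0.946)) 06 (np.float64(-1.89), np.float64(0.961)) 60 (np.float64(2.06), np.float64(0.988)) 61 (np.float64(-3.27), np.float64(0.969))
cap 1 01 (np.float64(5.15), np.float64(0.923)) 06 (np.float64(-2.35), np.float64(0.925)) 60 (np.float64(1.94), np.float64(0.969)) 61 (np.float64(-3.26), np.float64(0.958))
static (np.float64(-0.02), np.float64(0.979)) (np.float64(-0.01), np.float64(0.993))
corner 5-6 (np.float64(-0.6), np.float64(0.843))
pan left rim bottom [(np.float64(-5.14), np.float64(0.821)), (np.float64(-1.99), np.float64(0.954))]
```

All features agree: the bottle has moved 1.98 px of the 5.0 px stop-to-stop travel, giving a tilt near −0.019 (left slightly down). So the rider should go right by about 3 mm. I confirm the beam is settled and check where the rider is.

Run:
```python
from prof import *
s0,s1,s6=[np.load(f"s{i}.npy") for i in(0,1,6)]
s7=robot.camera("scene");np.save("s7.npy",s7);t=np.load("t6.npy")
for b in((285,296,162,186),(285,296,176,192)): print("07",shift1(s0,s7,*b),"67",shift1(s6,s7,*b))
a=overlay(s7,"scene","",(265,190,40,40),10,[rider(.040,-.02)])
b=overlay(t,"top","",(300,200,40,40),10,[rider(.040,-.02)])
cv2.imwrite("pics/rr.png",np.hstack([a,b])[:,:,::-1])
from d import delta
delta(.4885,.2687,.15,.06)
```

```text
07 (np.float64(-1.94), np.float64(0.98)) 67 (np.float64(0.0), np.float64(0.994))
07 (np.float64(-2.04), np.float64(0.997)) 67 (np.float64(-0.01), np.float64(0.999))
t 22.13 tcp [0.2551 0.5541 0.1778] need slide [-216.7 -298.4   26.7] w 37.8 F [-0.43  0.4  -0.6 ]
rot [ 0.004  0.001 -0.003]
```

View pics/rr.png

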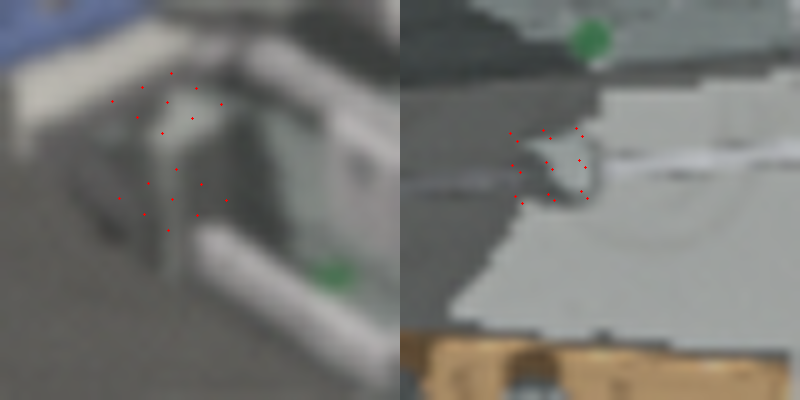

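The beam is settled, with zero shift between the two pictures. I return to the rider.

```bash
python3 -m creep '[{"jaw":145,"slide":[-15,-20,0],"rot":[0.004,0,-0.003]},{"jaw":145,"slide":[-25,-34,0],"rot":[0,0,0]},{"jaw":145,"slide":[-26,-36,0],"rot":[0,0,0]},{"jaw":145,"slide":[-26,-36,0],"rot":[0,0,0]},{"jaw":145,"slide":[-26,-36,0],"rot":[0,0,0]},{"jaw":145,"slide":[-24,-34,0],"rot":[0,0,0]},{"jaw":145,"slide":[-18,-26,4],"rot":[0,0,0]},{"jaw":145,"slide":[-8,-12,4],"rot":[0,0,0]}]'|grep -E "clock|tcp"; python3 d.py .4885 .2675 .15 .06
```

```text
clock: 22.8
tcp_pos: [0.4373, 0.3324, 0.1711]
t 22.8 tcp [0.4373 0.3324 0.1711] need slide [-46.6 -68.3  21. ] w 37.7 F [-1.12  0.39 -0.85]
rot [0.006 0.007 0.007]
```

```bash
python3 -m creep '[{"jaw":145,"slide":[-14,-20,4],"rot":[0.006,0.007,0.007]},{"jaw":145,"slide":[-13,-19,4],"rot":[0,0,0]},{"jaw":145,"slide":[-9,-12,4],"rot":[0,0,0]},{"jaw":145,"slide":[-4,-5,3],"rot":[0,0,0]},{"jaw":145,"slide":[0,0,0],"rot":[0,0,0]}]'|grep -E "clock|tcp"; python3 d.py .4885 .2675 .13 .06
```

```text
clock: 23.22
tcp_pos: [0.486, 0.2701, 0.1558]
t 23.22 tcp [0.486  0.2701 0.1558] need slide [-2.4 -2.7 25.8] w 37.8 F [-0.55 -0.8   0.62]
rot [-0.001  0.001 -0.011]
```

```bash
python3 -m creep '[{"jaw":145,"slide":[-2,-2.5,7],"rot":[0,0,-0.011]},{"jaw":145,"slide":[0,0,9],"rot":[0,0,0]},{"jaw":145,"slide":[0,0,7],"rot":[0,0,0]},{"jaw":145,"slide":[0,0,0],"rot":[0,0,0]}]'|grep -E "clock|tcp"; python3 d.py .4885 .2675 .102 .06
python3 - <<'E'
from ov import *
save(robot.camera("scene"),"r8",(255,170,50,50),12)
E
```

```text
clock: 23.55
tcp_pos: [0.4866, 0.269, 0.1312]
t 23.55 tcp [0.4866 0.269  0.1312] need slide [-1.8 -1.7 29.2] w 37.3 F [-0.7   1.02  0.52]
rot [0.    0.    0.003]
```

View pics/r8.png

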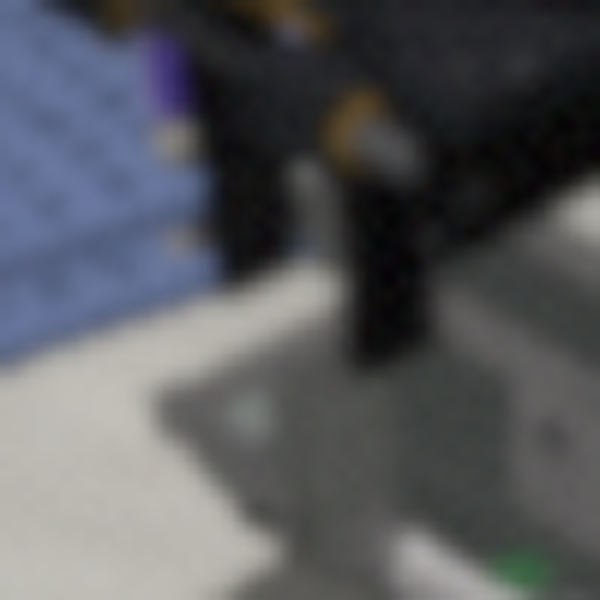

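The jaws are above the shaded rider at about (283,203), gap centred on it. I descend.

```bash
python3 -m creep '[{"jaw":145,"slide":[-2,-2,4],"rot":[0,0,0]},{"jaw":145,"slide":[0,0,6],"rot":[0,0,0]},{"jaw":145,"slide":[0,0,7],"rot":[0,0,0]},{"jaw":145,"slide":[0,0,6],"rot":[0,0,0]},{"jaw":145,"slide":[0,0,4],"rot":[0,0,0]},{"jaw":145,"slide":[0,0,0],"rot":[0,0,0]}]'|grep -E "clock|tcp|forc"; python3 d.py .4885 .2575 .102 .06
```

```text
clock: 24.1
tcp_pos: [0.4877, 0.2692, 0.1018]
ft_force: [0.1, 0.2, 0.5]
t 24.1 tcp [0.4877 0.2692 0.1018] need slide [  0.  -11.7  -0.2] w 37.5 F [0.06 0.18 0.47]
rot [0.001 0.001 0.006]
```

```bash
python3 -m creep '[{"jaw":145,"slide":[0,-2,0],"rot":[0,0,0]},{"jaw":145,"slide":[0,-2,0],"rot":[0,0,0]},{"jaw":145,"slide":[0,-2,0],"rot":[0,0,0]},{"jaw":145,"slide":[0,-1.5,0],"rot":[0,0,0]}]'|grep -E "clock|tcp|forc"; python3 -m creep '[{"jaw":145,"slide":[0,-1.5,0],"rot":[0,0,0]},{"jaw":145,"slide":[0,-1.5,0],"rot":[0,0,0]}]'|grep -E "clock|tcp|forc"
```

```text
clock: 24.43
tcp_pos: [0.4883, 0.2613, 0.1015]
ft_force: [-0.1, -0.5, -0.8]
clock: 24.6
tcp_pos: [0.4888, 0.2582, 0.1021]
ft_force: [-0.3, 1.6, 1.4]
```

```bash
python3 -m creep '[{"jaw":145,"slide":[0,-1,0],"rot":[0,0,0]},{"jaw":145,"slide":[0,0,0],"rot":[0,0,0]}]'|grep -E "clock|tcp|forc"; python3 -m creep '[{"jaw":145,"slide":[0,3,0],"rot":[0,0,0]},{"jaw":145,"slide":[0,4,0],"rot":[0,0,0]},{"jaw":145,"slide":[0,0,0],"rot":[0,0,0]},{"jaw":145,"slide":[0,0,-6],"rot":[0,0,0]},{"jaw":145,"slide":[0,0,-12],"rot":[0,0,0]},{"jaw":145,"slide":[0,0,-18],"rot":[0,0,0]},{"jaw":145,"slide":[10,5,-15],"rot":[0,0,0]},{"jaw":145,"slide":[25,25,-10],"rot":[0,0,0]}]'|grep -E "clock|tcp|forc"
```

```text
clock: 24.77
tcp_pos: [0.4892, 0.2569, 0.1026]
ft_force: [0.2, -0.4, -0.6]
clock: 25.43
tcp_pos: [0.4551, 0.2898, 0.1646]
ft_force: [0.7, 0.1, 1.1]
```

```bash
python3 -m creep '[{"jaw":145,"slide":[30,32,0],"rot":[0,0,0]},{"jaw":145,"slide":[30,36,0],"rot":[0,0,0]},{"jaw":145,"slide":[30,36,0],"rot":[0,0,0]},{"jaw":145,"slide":[30,36,0],"rot":[0,0,0]},{"jaw":145,"slide":[25,36,0],"rot":[0,0,0]},{"jaw":145,"slide":[20,36,0],"rot":[0,0,0]},{"jaw":145,"slide":[10,25,0],"rot":[0,0,0]},{"jaw":145,"slide":[0,10,0],"rot":[0,0,0]}]'|grep -E "clock|tcp"; python3 -m creep '[{"jaw":145,"slide":[0,0,0],"rot":[0,0,0]},{"jaw":145,"slide":[0,0,0],"rot":[0,0,0]},{"jaw":145,"slide":[0,0,0],"rot":[0,0,0]},{"jaw":145,"slide":[0,0,0],"rot":[0,0,0]},{"jaw":145,"slide":[0,0,0],"rot":[0,0,0]},{"jaw":145,"slide":[0,0,0],"rot":[0,0,0]},{"jaw":145,"slide":[0,0,0],"rot":[0,0,0]},{"jaw":145,"slide":[0,0,0],"rot":[0,0,0]}]'|grep -E "clock|tcp"
python3 - <<'E'
from prof import *
s0,s1,s6=[np.load(f"s{i}.npy") for i in(0,1,6)]
s=robot.camera("scene");np.save("s8.npy",s);t=robot.camera("top");np.save("t8.npy",t)
for b in((285,296,162,186),(284,298,158,190),(285,296,176,192)): print("08",shift1(s0,s,*b),"81",shift1(s,s1,*b),"68",shift1(s6,s,*b))
print("corner 6-8",shift1(s6,s,297,309,219,232),"pan R",shift1(s6,s,322,350,196,217))
save(s,"r9",(260,150,110,90),7)
E
```

```text
clock: 26.1
tcp_pos: [0.2708, 0.5208, 0.1711]
clock: 26.77
tcp_pos: [0.274, 0.5169, 0.1715]
08 (np.float64(-1.95), np.float64(0.983)) 81 (np.float64(-2.99), np.float64(0.985)) 68 (np.float64(-0.02), np.float64(0.995))
08 (np.float64(-1.98), np.float64(0.976)) 81 (np.float64(-2.87), np.float64(0.984)) 68 (np.float64(-0.03), np.float64(0.999))
08 (np.float64(-2.06), np.float64(0.996)) 81 (np.float64(-2.97), np.float64(0.955)) 68 (np.float64(-0.03), np.float64(0.999))
corner 6-8 (np.float64(0.07), np.float64(0.99)) pan R (np.float64(0.04), np.float64(0.998))
```

View pics/r9.png

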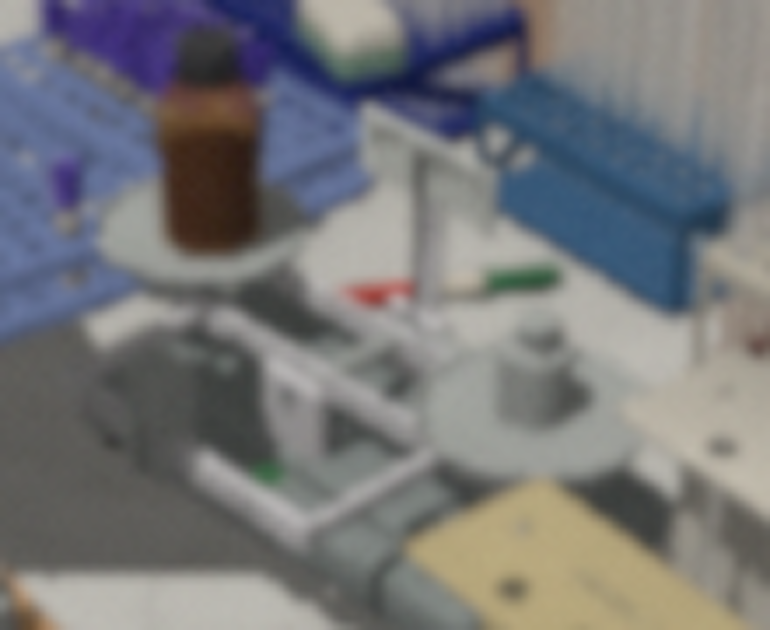

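The tilt hasn't changed (0.03 px), so the left finger only just reached the rider and its contact point is near TCP y = 0.257. I go back and push about 3.3 mm beyond that.

```bash
python3 -m creep '[{"jaw":145,"slide":[-15,-18,0],"rot":[0,0,0]},{"jaw":145,"slide":[-26,-32,0],"rot":[0,0,0]},{"jaw":145,"slide":[-28,-34,0],"rot":[0,0,0]},{"jaw":145,"slide":[-28,-34,0],"rot":[0,0,0]},{"jaw":145,"slide":[-28,-34,0],"rot":[0,0,0]},{"jaw":145,"slide":[-26,-32,0],"rot":[0,0,0]},{"jaw":145,"slide":[-20,-26,3],"rot":[0,0,0]},{"jaw":145,"slide":[-8,-12,3],"rot":[0,0,0]}]'|grep -E "clock|tcp"; python3 d.py .4885 .2625 .15 .06
```

```text
clock: 27.53
tcp_pos: [0.4679, 0.3081, 0.168]
t 27.53 tcp [0.4679 0.3081 0.168 ] need slide [-17.1 -47.   17.9] w 37.4 F [0.14 0.87 0.49]
rot [0.007 0.018 0.008]
```

```bash
python3 -m creep '[{"jaw":145,"slide":[-6,-16,4],"rot":[0.007,0.018,0.008]},{"jaw":145,"slide":[-5,-15,4],"rot":[0,0,0]},{"jaw":145,"slide":[-4,-9,4],"rot":[0,0,0]},{"jaw":145,"slide":[-1,-3,3],"rot":[0,0,0]},{"jaw":145,"slide":[0,0,0],"rot":[0,0,0]}]'|grep -E "clock|tcp"; python3 d.py .4885 .2625 .13 .06
```

```text
clock: 27.95
tcp_pos: [0.4918, 0.26, 0.1522]
t 27.95 tcp [0.4918 0.26   0.1522] need slide [ 3.3  2.6 22.2] w 37.1 F [-0.15 -0.62 -0.22]
rot [ 0.     0.002 -0.009]
```

```bash
python3 -m creep '[{"jaw":145,"slide":[3.5,2.5,7],"rot":[0,0,-0.009]},{"jaw":145,"slide":[0,0,8],"rot":[0,0,0]},{"jaw":145,"slide":[0,0,7],"rot":[0,0,0]},{"jaw":145,"slide":[0,0,0],"rot":[0,0,0]}]'|grep -E "clock|tcp"; python3 d.py .4885 .2625 .102 .06
```

```text
clock: 28.28
tcp_pos: [0.486, 0.2652, 0.1284]
t 28.28 tcp [0.486  0.2652 0.1284] need slide [-2.2 -2.9 26.4] w 37.2 F [ 0.19 -0.26  0.59]
rot [0.002 0.002 0.004]
```

```bash
python3 -m creep '[{"jaw":145,"slide":[-2,-2.5,3],"rot":[0,0,0]},{"jaw":145,"slide":[0,0,6],"rot":[0,0,0]},{"jaw":145,"slide":[0,0,7],"rot":[0,0,0]},{"jaw":145,"slide":[0,0,6],"rot":[0,0,0]},{"jaw":145,"slide":[0,0,2],"rot":[0,0,0]},{"jaw":145,"slide":[0,0,0],"rot":[0,0,0]}]'|grep -E "clock|tcp|forc"; python3 d.py .4885 .2535 .102 .06
```

```text
clock: 28.78
tcp_pos: [0.4871, 0.2644, 0.1009]
ft_force: [-0.1, 0.7, 0.3]
t 28.78 tcp [0.4871 0.2644 0.1009] need slide [ -0.7 -11.   -1.1] w 37.0 F [-0.12  0.74  0.34]
rot [0.001 0.001 0.007]
```

```bash
python3 -m creep '[{"jaw":145,"slide":[-0.5,-2,-0.5],"rot":[0,0,0]},{"jaw":145,"slide":[0,-2,0],"rot":[0,0,0]},{"jaw":145,"slide":[0,-2,0],"rot":[0,0,0]},{"jaw":145,"slide":[0,-1.5,0],"rot":[0,0,0]}]'|grep -E "clock|tcp|forc"; python3 -m creep '[{"jaw":145,"slide":[0,-1.5,0],"rot":[0,0,0]}]'|grep -E "clock|tcp|forc"; python3 -m creep '[{"jaw":145,"slide":[0,-1.5,0],"rot":[0,0,0]}]'|grep -E "clock|tcp|forc"
```

```text
clock: 29.12
tcp_pos: [0.4884, 0.2571, 0.1016]
ft_force: [-0.5, 1.7, 0.9]
clock: 29.2
tcp_pos: [0.4887, 0.2558, 0.1021]
ft_force: [-0.2, 2.0, 1.7]
clock: 29.28
tcp_pos: [0.4888, 0.2545, 0.1025]
ft_force: [-0.8, 3.1, -1.1]
```

```bash
python3 -m creep '[{"jaw":145,"slide":[0,-1.3,0],"rot":[0,0,0]},{"jaw":145,"slide":[0,0,0],"rot":[0,0,0]}]'|grep -E "clock|tcp|forc"; python3 -m creep '[{"jaw":145,"slide":[0,3,0],"rot":[0,0,0]},{"jaw":145,"slide":[0,4,0],"rot":[0,0,0]},{"jaw":145,"slide":[0,0,0],"rot":[0,0,0]},{"jaw":145,"slide":[0,0,-6],"rot":[0,0,0]},{"jaw":145,"slide":[0,0,-12],"rot":[0,0,0]},{"jaw":145,"slide":[0,0,-18],"rot":[0,0,0]},{"jaw":145,"slide":[10,5,-15],"rot":[0,0,0]},{"jaw":145,"slide":[25,25,-10],"rot":[0,0,0]}]'|grep -E "clock|tcp|forc"
```

```text
clock: 29.45
tcp_pos: [0.489, 0.2532, 0.1025]
ft_force: [0.1, 1.1, -0.6]
clock: 30.12
tcp_pos: [0.4554, 0.2842, 0.1646]
ft_force: [-0.3, 0.6, -0.6]
```

```bash
python3 -m creep '[{"jaw":145,"slide":[30,32,0],"rot":[0,0,0]},{"jaw":145,"slide":[30,36,0],"rot":[0,0,0]},{"jaw":145,"slide":[30,36,0],"rot":[0,0,0]},{"jaw":145,"slide":[30,36,0],"rot":[0,0,0]},{"jaw":145,"slide":[25,36,0],"rot":[0,0,0]},{"jaw":145,"slide":[20,36,0],"rot":[0,0,0]},{"jaw":145,"slide":[10,25,0],"rot":[0,0,0]},{"jaw":145,"slide":[0,10,0],"rot":[0,0,0]}]'|grep -E "clock|tcp"; python3 -m creep '[{"jaw":145,"slide":[0,0,0],"rot":[0,0,0]},{"jaw":145,"slide":[0,0,0],"rot":[0,0,0]},{"jaw":145,"slide":[0,0,0],"rot":[0,0,0]},{"jaw":145,"slide":[0,0,0],"rot":[0,0,0]},{"jaw":145,"slide":[0,0,0],"rot":[0,0,0]},{"jaw":145,"slide":[0,0,0],"rot":[0,0,0]},{"jaw":145,"slide":[0,0,0],"rot":[0,0,0]},{"jaw":145,"slide":[0,0,0],"rot":[0,0,0]}]'|grep -E "clock|tcp"
python3 - <<'E'
from prof import *
s0,s1,s6=[np.load(f"s{i}.npy") for i in(0,1,6)]
s=robot.camera("scene");np.save("s9.npy",s);t=robot.camera("top");np.save("t9.npy",t)
for b in((285,296,162,186),(284,298,158,190),(285,296,176,192)): print("09",shift1(s0,s,*b),"91",shift1(s,s1,*b),"69",shift1(s6,s,*b))
print("corner 6-9",shift1(s6,s,297,309,219,232),"pan R",shift1(s6,s,322,350,196,217))
save(s,"r10",(260,150,110,90),7)
E
```

```text
clock: 30.78
tcp_pos: [0.2716, 0.515, 0.1713]
clock: 31.45
tcp_pos: [0.2757, 0.5106, 0.1718]
09 (np.float64(-2.48), np.float64(0.983)) 91 (np.float64(-2.51), np.float64(0.99)) 69 (np.float64(-0.49), np.float64(0.992))
09 (np.float64(-2.48), np.float64(0.977)) 91 (np.float64(-2.44), np.float64(0.984)) 69 (np.float64(-0.49), np.float64(0.996))
09 (np.float64(-2.51), np.float64(0.997)) 91 (np.float64(-2.54), np.float64(0.957)) 69 (np.float64(-0.41), np.float64(0.994))
corner 6-9 (np.float64(0.43), np.float64(0.985)) pan R (np.float64(0.53), np.float64(0.99))
```

View pics/r10.png

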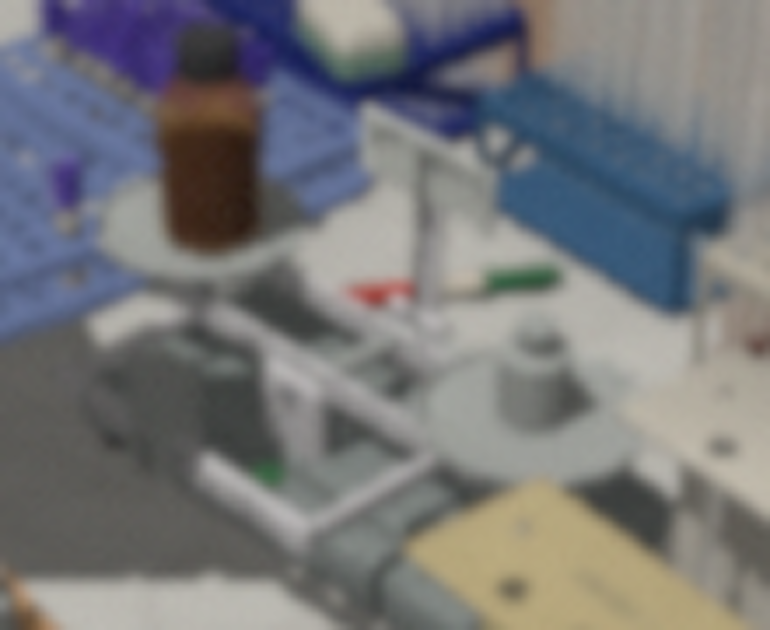

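The bottle now sits 2.49 px from the left-stop picture and 2.50 px from the right-stop one, which is midway and so level within about 0.002 rad. One last settling check before handing in.

```bash
python3 -m creep '[{"jaw":145,"slide":[0,0,0],"rot":[0,0,0]},{"jaw":145,"slide":[0,0,0],"rot":[0,0,0]},{"jaw":145,"slide":[0,0,0],"rot":[0,0,0]},{"jaw":145,"slide":[0,0,0],"rot":[0,0,0]},{"jaw":145,"slide":[0,0,0],"rot":[0,0,0]},{"jaw":145,"slide":[0,0,0],"rot":[0,0,0]}]'|grep -E "clock"
python3 - <<'E'
from prof import *
s0,s1,s9=[np.load(f"s{i}.npy") for i in(0,1,9)]
s=robot.camera("scene");t=robot.camera("top")
b=(285,296,162,186);print(shift1(s0,s,*b),shift1(s,s1,*b),shift1(s9,s,*b))
save(t,"t10",(250,140,150,112),5)
E
```

```text
clock: 32.05
(np.float64(-2.5), np.float64(0.983)) (np.float64(-2.49), np.float64(0.99)) (np.float64(-0.01), np.float64(0.996))
```

View pics/t10.png

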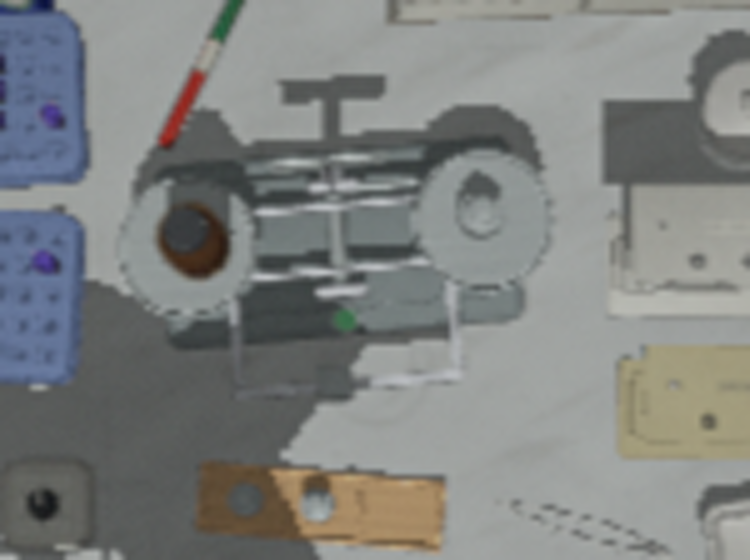

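The top view shows the 200 g weight on the right pan at (346,181), the bottle on the left pan, the rider at (317,216), the other two weights in the tray, and the bystanders where they were. The beam is at rest, so I hand in.

```bash
python3 -c "
from workcell import robot
print(robot.hand_in(), robot.observe()['clock'])"
```

```text
the job is handed in; nothing more can be done
the job is handed in; nothing more can be done
```

I stood the 200 g weight on the right pan and slid the rider from about 112 mm to about 45 mm. The beam now floats level, which puts the bottle at about 245 g, give or take a few grams. The job was handed in at about 32 s, and no verdict was reported.

**Last checks:**
- **Level:** with the arm well clear, the bottle's image lay 2.50 px from the left-stop picture and 2.49 px from the right-stop picture. That means level to within about 0.002–0.003 rad.
- **At rest:** nothing moved (0.01 px) between two pictures 0.6 s apart.
- **Weights and bottle:** the 200 g weight stands upright on the right pan and the bottle upright on the left pan. Both 100 g weights are still in the tray.
- **Bystanders:** none looked displaced in the last top view, which was cropped around the balance; those outside the crop weren't checked again.

**What went wrong or disagreed:**
- **First touchdown:** I lifted the weight off the pan again and turned the gripper a quarter turn, because its body would have come too close to the dial.
- **Rider overshoot:** my leftward push went about 3 mm too far. The first correction to the right only just touched the rider and changed nothing; the second one brought the beam level.
- **Rider reading:** my estimates from the arm and from the pictures differed by about 4 mm, so the bottle's mass in grams is less certain than the level.
- **Push force:** the wrist readings while pushing stayed at about 3–4 N, against the 8 N limit.

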